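# Spin the painting turntables and reject the one that binds

### The arm

A 7-joint arm with a two-finger parallel gripper is mounted at the origin on the work surface. World frame = base frame: x ahead of the robot, y to its left, z up, the work surface at z = 0. Lengths are in mm, angles in rad, forces in N, time in s.
With the tool pointing down it reaches from about 400 to 925 mm from the base axis. Payload 5.6 kg.
Tool frame: the origin (TCP) lies midway between the tips of the shut fingers; the grasp point (between the pads) lies 19 mm behind it (robot.hold_point_z is the distance from the TCP to the grasp point, in mm); y points along the fingers, z is the direction in which the jaws open and shut, and the axes are right-handed (so a half turn about y gives the same grasp; the last joint's range is limited). The gripper opens to 85 mm and grips with 20 to 120 N. Pads are 22 mm wide; open, the fingers measure 114 mm over their backs; the gripper's body (76 mm by 85 mm) begins 54 mm behind the grasp point. The pads swing forward as they close: fully open they stand 13 mm farther back than shut.
Start: joints at [-1.178, 0.468, -0.012, 1.603, 0.006, 1.071, -0.056], TCP at [274.429, 589.235, 211.09] pointing down, gripper open.
Joint ranges: [-2.53, 2.53], [-0.31, 2.02], [-1.57, 1.55], [0.28, 2.44], [-1.29, 4.43], [0.15, 1.84], [-2.92, 2.92]. Speed limits (rad/s): [2.57, 2.57, 3.14, 3.14, 3.14, 3.14, 3.14].

### API

Orientations are given as a unit quaternion [w, x, y, z].
In Python, from plant import robot gives the robot as it stands.
- The arm moves only by the tool step_arm, never from a script. Its argument "plan" is a list of rows, each a list of 7 numbers: the shift along the tool's x, y, z in units of 50 mm (1.0 is 50 mm), then the turn, a rotation vector about the tool's x, y, z in units of 8 degrees (1.0 is 8 degrees), then the finger opening in mm, from 0 to 85.4. In form: [[dx, dy, dz, wx, wy, wz, grip], ...]. A call has 1 to 10 rows; each row shifts and turns the commanded pose from where the row before left it, along the tool's axes as they then stand; what a row does not reach is not made up. A row lasts 1/10 s, in which the tool goes at most 50 mm and 8.59 degrees, less where a joint would pass 70% of its speed; a pose out of reach is approached as far as the arm can. A call is refused whole if a number of a shift passes 1 or a number of a turn 1, either way. A call with a gripper value outside its range is refused whole. The fingers move at their own pace and stop on an object; "force" is the grip in N (left out, the last holds). Time passes only in rows, so rows that do not move let the fingers close. It gives the time, the measured TCP pose, the force and the opening at its end, in the units of the state.
- robot.sense(): the state, without advancing time (a new reading comes with each control period).
- robot.grab_frame(name): name is "side" or "top" or "wrist"; returns a dict with "image" (420x560x3 uint8, red, green, blue), "mtx" (3x3 intrinsics, pixels), "rvec" (rotation vector, rad) and "tvec" (3), from world to camera coordinates, as OpenCV has them; the wrist camera has in their place "T_tool_cam" (4x4, takes a point from camera to tool coordinates, whose origin is the TCP and whose axes are the tool frame's). Camera axes: x right, y down, z forward; pixel columns grow to the right and rows downward; lengths in mm; the calibration is good to about 2 mm. A picture is of the moment at which its call begins: read the wrist's pose just before it. There is no depth.
- robot.sign_off(): hands the job in, once; it reports no verdict.
Trained networks look in the newest picture that a camera, given by its name, has taken for a name from the list of things; names that differ only in an ending like _2 or _b are one class to them, and where a whole thing is asked for, a point or a joint stands for the part that bears it (a point fixed in the world has none). Each returns a list of dicts, best first, with "p" (0 to 1); they miss things now and then, are a little off and sometimes report something else, mostly with a low value. They report only what shows in the picture. A call takes as long as a camera call. They do not tell look-alikes from the thing itself.
- robot.regions_of(thing, camera): "region" (420x560 bool, what is visible of it).
- robot.tip_of(thing, camera): "location" ([x, y, z] in mm, in the coordinates of the camera as it stood for that picture, good to about 4 mm: a listed point, or the origin of a listed thing).
The state is a dict: "t": time; "joint_positions": joint angles; "qd": joint speeds; "tau": joint torques, N m; "position": TCP position; "tool_rot": TCP orientation; "wrist_force": force on the tool from outside, world axes, zero at the start; "wrist_torque": the same for the moment, N m; "width": finger opening in mm.
Only numpy, scipy, OpenCV 4.12 (cv2) and the standard library are available. Lean on these libraries where they do the work, as an engineer would, in place of code of your own. Each camera call takes 0.05 s, during which the arm holds its last target.

### The job

Three small painting turntables stand in the bays of the wooden tray: with each still in its bay, push its orange peg round by about a quarter turn or more to see how it runs. Two run freely; one binds and stops dead. Only when all three have been tried, lift out the one that binds by its black knob and stand it upright on the floor of the red bin; leave the two good ones in their bays and everything else where it is.

Things in the scene. Friction and masses are not known exactly. Their poses are not given: they have to be found in the camera images.
- turntable_a: small painting turntable a: steel base 76 x 76 x 12 mm; white disc (diameter 90, top at 25 mm) turns on its vertical axle (z) and carries an upright orange peg (diameter 10, 27 mm tall, 36 mm from the axle). Black knob in the middle (diameter 22, from 25 to 60 mm up) is fixed to the base: lift by it. 0.45 kg. All three look alike. Origin: centre of underside, z up; starts 6 mm above the table
- wheel_a (a joint): rotation (rad) of turntable a's disc, counter-clockwise from above, unlimited; at 0 the peg lies towards +x of its base; starts within 0.3 of 0. A good disc turns at a touch (under 0.5 N at the peg) and runs on after a push; a binding one needs about 4 N at the peg and stops dead when the push ends
- peg_a (a point): centre of the top of the orange peg of turntable a, 52 mm above that turntable's underside
- turntable_b: small painting turntable b: steel base 76 x 76 x 12 mm; white disc (diameter 90, top at 25 mm) turns on its vertical axle (z) and carries an upright orange peg (diameter 10, 27 mm tall, 36 mm from the axle). Black knob in the middle (diameter 22, from 25 to 60 mm up) is fixed to the base: lift by it. 0.45 kg. All three look alike. Origin: centre of underside, z up; starts 6 mm above the table
- wheel_b (a joint): rotation (rad) of turntable b's disc, counter-clockwise from above, unlimited; at 0 the peg lies towards +x of its base; starts within 0.3 of 0. A good disc turns at a touch (under 0.5 N at the peg) and runs on after a push; a binding one needs about 4 N at the peg and stops dead when the push ends
- peg_b (a point): centre of the top of the orange peg of turntable b, 52 mm above that turntable's underside
- turntable_c: small painting turntable c: steel base 76 x 76 x 12 mm; white disc (diameter 90, top at 25 mm) turns on its vertical axle (z) and carries an upright orange peg (diameter 10, 27 mm tall, 36 mm from the axle). Black knob in the middle (diameter 22, from 25 to 60 mm up) is fixed to the base: lift by it. 0.45 kg. All three look alike. Origin: centre of underside, z up; starts 6 mm above the table
- wheel_c (a joint): rotation (rad) of turntable c's disc, counter-clockwise from above, unlimited; at 0 the peg lies towards +x of its base; starts within 0.3 of 0. A good disc turns at a touch (under 0.5 N at the peg) and runs on after a push; a binding one needs about 4 N at the peg and stops dead when the push ends
- peg_c (a point): centre of the top of the orange peg of turntable c, 52 mm above that turntable's underside
- tray: fixed plywood tray 100 x 344 mm, lying roughly across the robot's front, with three square bays in a row along its y axis at -115, 0 and +115 mm, one turntable in each; bay 80 x 80 mm inside, floor 6 mm thick, rims 10 mm high above that floor (16 mm above the table; they clear the discs). Origin: centre of its underside
- bin: fixed red open reject bin, 190 x 190 mm outside, 70 mm tall, walls and floor 5 mm thick (180 mm square inside); origin: centre of its underside
- jar_teal: closed paint jar, diameter 62 mm, 70 mm tall, white cap, blue label; bystander; origin: centre of its underside
- jar_violet: closed paint jar, diameter 62 mm, 70 mm tall, white cap, violet label; bystander; origin: centre of its underside
- jar_ochre: closed paint jar, diameter 62 mm, 70 mm tall, white cap, ochre label; bystander; origin: centre of its underside
- sponge: sponge block 70 x 45 x 30 mm; bystander; origin: centre of its underside
- brush_pot: blue pot with brushes, diameter 76 mm, 85 mm tall, brushes to about 205 mm; bystander; origin: centre of its underside
Not all that is in view belongs to the job. Leave any yellow look-alike of the turntable_a alone. What is shaped like the turntable_b but green is not meant.

How it is judged (in metres and radians):
On the way:
1. all three discs have been turned on their axles (each peg pushed well round from its start) while all three turntables stand in their bays ((value of joint wheel_a above 0.7 rad or value of joint wheel_a below -0.7 rad) and (value of joint wheel_b above 0.7 rad or value of joint wheel_b below -0.7 rad) and (value of joint wheel_c above 0.7 rad or value of joint wheel_c below -0.7 rad) and distance of each of turntable_a, turntable_b, turntable_c from where it was at the start of the episode below 0.012 m and angle between each of turntable_a, turntable_b, turntable_c's own z axis and vertical below 0.1 rad), for 0.1 s.
At the end, for the whole second after the job is handed in: The turntable that binds stands upright (within 10 degrees) and still on the floor of the red bin; the two that run freely stand upright in their own bays, within 12 mm of their start. Before that, every disc was turned past 0.7 rad either way of its joint zero (x of turntable_b in the frame of bin between -0.055 and 0.055 m and y of turntable_b in the frame of bin between -0.055 and 0.055 m and z of turntable_b in the frame of bin below 0.015 m and angle between turntable_b's own z axis and vertical below 0.17 rad and linear speed of turntable_b below 0.02 m/s and distance of each of turntable_a, turntable_c from where it was at the start of the episode below 0.012 m and angle between each of turntable_a, turntable_c's own z axis and vertical below 0.1 rad); the robot touches nothing.
It fails at once if a jar, the sponge or the brush pot is shifted by more than 30 mm (distance of any of jar_teal, jar_violet, jar_ochre, sponge, brush_pot from where it was at the start of the episode above 0.03 m).
It also fails if it takes over 54 s, if anything falls off the work surface, if the arm or the gripper's body presses on something with over 40 N, if the wrist force passes 120 N, or if a joint passes its speed limit or range.

## Working session

There is one attempt and no reset: what is moved stays moved. The work goes in short steps, Python scripts to look and compute and a tool call to move; the robot and the scene stay as the last step left them, time stands still between calls to the robot, and variables do not carry over. Pictures are saved under pics/ and viewed, and the job is handed in when it is done.

Besides the shell and the picture viewer there is one more tool, called after ">>>" as name([rows], argument=value, ...), one row to a line, values as JSON. step_arm: Moves the arm, as the interface text tells. Its arguments: {"type":"object","properties":{"plan":{"type":"array"},"force":{"type":"number"}},"required":["plan"]}

```bash
ls; mkdir -p pics; cat > h.py <<'E'
import numpy as np, cv2
from plant import robot
def shot(cam,name):
    f=robot.grab_frame(cam); cv2.imwrite(f'pics/{name}.png',cv2.cvtColor(f['image'],cv2.COLOR_RGB2BGR)); return f
def w(f,p):
    R,_=cv2.Rodrigues(np.array(f['rvec'],float)); return R.T@(np.array(p,float)-np.array(f['tvec'],float).ravel())
def proj(f,P):
    return cv2.projectPoints(np.array(P,float).reshape(-1,3),np.array(f['rvec'],float),np.array(f['tvec'],float),np.array(f['mtx'],float),None)[0].reshape(-1,2)
def ray(f,uv,z):
    R,_=cv2.Rodrigues(np.array(f['rvec'],float)); c=-R.T@np.array(f['tvec'],float).ravel()
    d=R.T@np.linalg.inv(f['mtx'])@np.array([uv[0],uv[1],1.]); return c+d*(z-c[2])/d[2]
def pix(f,P): return proj(f,P)
E
python3 - <<'E'
from h import *
s=robot.sense(); print({k:np.round(v,3) for k,v in s.items()}, robot.hold_point_z)
for c in ['top','side']:
    f=shot(c,c+'0')
    for n in ['turntable_a','peg_a','tray','bin','jar_teal','jar_violet','jar_ochre','sponge','brush_pot']:
        for d in robot.tip_of(n,c):
            P=w(f,d['location']); print(c,n,round(d['p'],2),P.round(0),pix(f,P).round(0))
E
```

```text
pics
{'t': np.float64(0.0), 'joint_positions': array([-1.178,  0.468, -0.012,  1.604,  0.006,  1.071, -0.056]), 'qd': array([-0.002, -0.002, -0.   ,  0.001, -0.003, -0.001,  0.001]), 'tau': array([ 1.000e-03, -5.324e+01,  2.200e-02, -2.513e+01,  1.100e-02,
        8.000e-03,  0.000e+00]), 'position': array([274.218, 588.691, 210.136]), 'tool_rot': array([-0.69 ,  0.691, -0.153,  0.153]), 'wrist_force': array([ 0.534,  0.687, -0.423]), 'wrist_torque': array([0.014, 0.   , 0.063]), 'width': np.float64(85.387)} 18.700000000000003
top turntable_a 0.77 [ 532. -250.    5.] [[353. 214.]]
top turntable_a 0.71 [ 530. -136.    6.] [[311. 214.]]
top turntable_a 0.67 [522. -20.   7.] [[269. 217.]]
top turntable_a 0.67 [564. 144.  -1.] [[209. 202.]]
top turntable_a 0.59 [ 378. -132.    2.] [[310. 271.]]
top peg_a 0.96 [ 495. -122.   60.] [[308. 226.]]
top peg_a 0.79 [ 356. -105.   52.] [[301. 280.]]
top peg_a 0.75 [563. -19.  58.] [[268. 200.]]
top peg_a 0.63 [584. 120.  51.] [[216. 192.]]
top peg_a 0.61 [ 568. -240.   59.] [[353. 198.]]
top tray 0.75 [ 530. -131.   -1.] [[309. 215.]]
top bin 0.8
[... 716 characters left out ...]
eg_a 0.85 [ 363. -100.   54.] [[208. 259.]]
side peg_a 0.61 [ 500. -122.   59.] [[270. 252.]]
side peg_a 0.6 [587. 121.  51.] [[277. 178.]]
side peg_a 0.21 [392.  27.   1.] [[214. 231.]]
side tray 0.94 [ 534. -134.   -0.] [[285. 268.]]
side bin 0.83 [471. 329.  -4.] [[223. 155.]]
side jar_teal 0.8 [ 722. -137.   -0.] [[359. 252.]]
side jar_violet 0.84 [731.  12.  -2.] [[339. 210.]]
side jar_violet 0.52 [ 572. -240.   63.] [[317. 287.]]
side jar_ochre 0.85 [390.  27.   2.] [[213. 231.]]
side jar_ochre 0.61 [ 531. -132.    8.] [[283. 266.]]
side jar_ochre 0.32 [ 534. -134.   -1.] [[285. 269.]]
side sponge 0.53 [730. 161.  -1.] [[320. 174.]]
side brush_pot 0.64 [ 437. -410.    1.] [[277. 397.]]
```

View pics/top0.png

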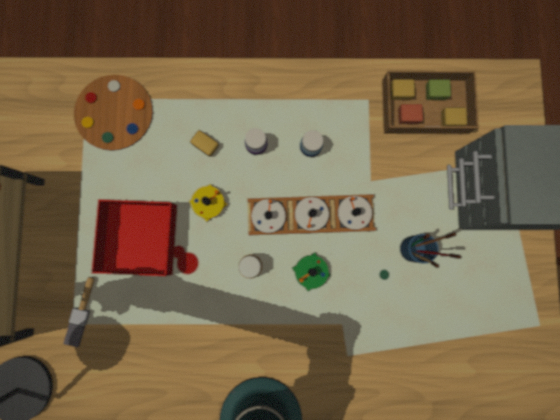

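View pics/side0.png

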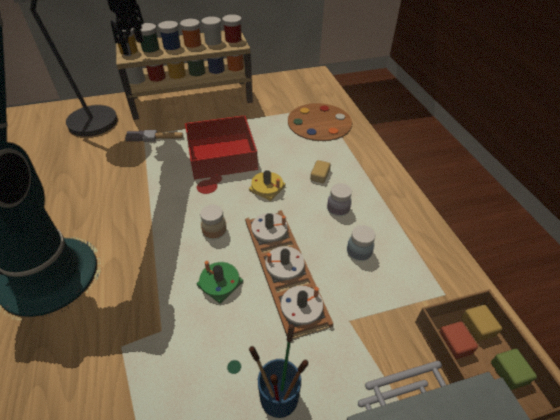

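```bash
python3 - <<'E'
import cv2
im=cv2.imread('pics/top0.png'); cv2.imwrite('pics/top0c.png',cv2.resize(im[165:285,190:390],None,fx=4,fy=4,interpolation=cv2.INTER_CUBIC))
im=cv2.imread('pics/side0.png'); cv2.imwrite('pics/side0c.png',cv2.resize(im[150:350,180:380],None,fx=3,fy=3,interpolation=cv2.INTER_CUBIC))
E
```

```text
(no output)
```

View pics/top0c.png

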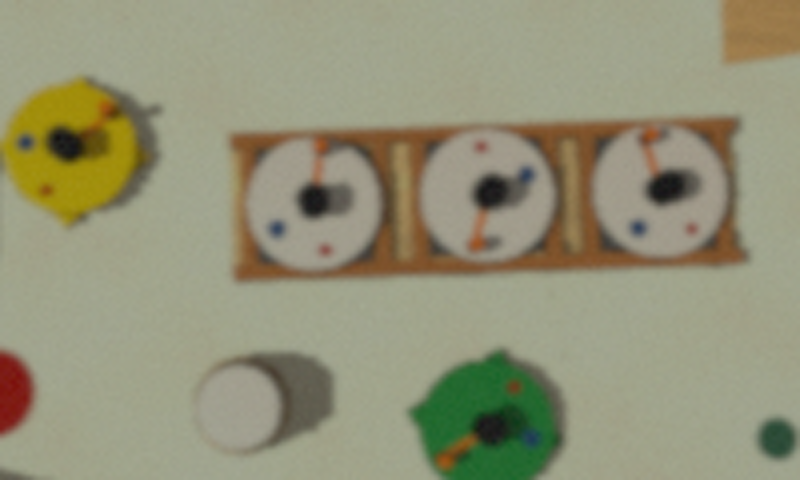

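View pics/side0c.png

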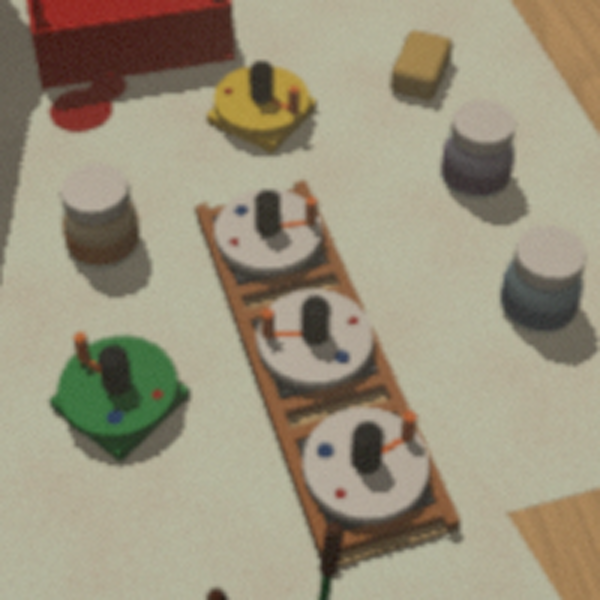

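Candidates (top view): white discs in the tray at (269,217), (311,214) and (353,214) are the ones wanted. The yellow one at (209,202) and the green one at (310,271) are look-alikes outside the tray, so I reject them. The crop confirms this. The left and right pegs point roughly +x and the middle peg roughly −x.

Next I'll move above the tray for a wrist view.

```bash
cat >> h.py <<'E'
from scipy.spatial.transform import Rotation as Ro
def toolR(s):
    q=s['tool_rot']; return Ro.from_quat([q[1],q[2],q[3],q[0]])
def go(target,yaw=None):
    """yaw: world angle of tool z (jaw axis); tool y straight down. prints shift in tool axes units, turn units"""
    s=robot.sense(); R=toolR(s); d=(np.array(target)-s['position'])/50
    print('pos',s['position'].round(1),'F',s['wrist_force'].round(1),'w',round(float(s['width']),1),'t',round(float(s['t']),2))
    print('tool shift units',R.inv().apply(d).round(3))
    if yaw is not None:
        z=np.array([np.cos(yaw),np.sin(yaw),0]);y=np.array([0,0,-1.]);x=np.cross(y,z)
        T=Ro.from_matrix(np.c_[x,y,z]); rv=(R.inv()*T).as_rotvec(degrees=True)/8; print('turn units',rv.round(3))
def wristw(f,s,p):
    p=f['T_tool_cam']@np.r_[p,1]; return toolR(s).apply(p[:3])+s['position']
E
python3 - <<'E'
from h import *
s=robot.sense(); print(toolR(s).as_matrix().round(2))
f=robot.grab_frame('wrist'); print(f['T_tool_cam'].round(2), f['mtx'])
go([520,-130,320],np.pi/2); go([520,-130,320],-np.pi/2)
go([520,-130,320],0)
E
```

```text
[[ 0.91  0.    0.42]
 [-0.42 -0.    0.91]
 [ 0.   -1.   -0.  ]]
[[  -0.      0.95    0.31  -77.85]
 [  -0.     -0.31    0.95 -162.06]
 [   1.     -0.      0.     -0.32]
 [   0.      0.      0.      1.  ]] [[301.6074427    0.         281.14339275]
 [  0.         301.6074427  208.6983462 ]
 [  0.           0.           1.        ]]
pos [274.4 589.2 211.1] F [ 0.8  1.2 -0.8] w 85.3 t 1.05
tool shift units [ 10.525  -2.178 -10.966]
turn units [ 0.000e+00 -3.122e+00  1.000e-03]
pos [274.4 589.2 211.1] F [ 0.8  1.2 -0.8] w 85.3 t 1.05
tool shift units [ 10.525  -2.178 -10.966]
turn units [-1.0000e-03  1.9378e+01  0.0000e+00]
pos [274.4 589.2 211.1] F [ 0.8  1.2 -0.8] w 85.3 t 1.05
tool shift units [ 10.525  -2.178 -10.966]
turn units [-0.000e+00  8.128e+00  1.000e-03]
```

>>> step_arm([
  [0, -0.55, 0, 0, -0.78, 0, 0],
  [0, -0.55, 0, 0, -0.78, 0, 0],
  [0, -0.55, 0, 0, -0.78, 0, 0],
  [0, -0.55, 0, 0, -0.78, 0, 0],
  [0.3, 0, -0.9, 0, 0, 0, 0],
  [0.3, 0, -0.9, 0, 0, 0, 0],
  [0.3, 0, -0.9, 0, 0, 0, 0],
  [0.3, 0, -0.9, 0, 0, 0, 0],
  [0.3, 0, -0.9, 0, 0, 0, 0],
  [0.3, 0, -0.9, 0, 0, 0, 0],
], force=40)

```text
t: 2.05
position: [364.7, 317.3, 321.4]
tool_rot: [0.707, -0.707, -0.0, -0.0]
wrist_force: [1.2, -0.0, 0.0]
width: 0.0
```

>>> step_arm([
  [0.3, 0, -0.9, 0, 0, 0, 0],
  [0.3, 0, -0.9, 0, 0, 0, 0],
  [0.3, 0, -0.9, 0, 0, 0, 0],
  [0.3, 0, -0.9, 0, 0, 0, 0],
  [0.3, 0, -0.9, 0, 0, 0, 0],
  [0.3, 0, -0.9, 0, 0, 0, 0],
  [0.3, 0, -0.9, 0, 0, 0, 0],
  [0.3, 0, -0.9, 0, 0, 0, 0],
  [0.3, 0, -0.9, 0, 0, 0, 0],
  [0.3, 0, -0.9, 0, 0, 0, 0],
])

```text
t: 3.05
position: [514.6, -132.6, 321.5]
tool_rot: [0.707, -0.707, -0.0, -0.0]
wrist_force: [1.1, 1.0, 1.1]
width: 0.1
```

```bash
python3 - <<'E'
from h import *
go([520,-130,320],np.pi/2)
s=robot.sense(); f=shot('wrist','w1')
for n in ['turntable_a','peg_a','tray']:
    for d in robot.tip_of(n,'wrist'):
        P=wristw(f,s,d['location']); p=np.array(d['location']);q=f['mtx']@p; print(n,round(d['p'],2),P.round(1),(q[:2]/q[2]).round(0))
E
```

```text
pos [ 514.6 -132.6  321.5] F [1.1 1.  1.1] w 0.1 t 3.05
tool shift units [0.108 0.031 0.052]
turn units [-0.002  0.001  0.008]
turntable_a 0.97 [ 536.4 -134.     6.5] [280. 177.]
turntable_a 0.93 [525.9 -17.5   9.1] [353. 171.]
turntable_a 0.72 [562.  142.6  -3.6] [446. 191.]
turntable_a 0.7 [ 381.5 -132.8   -0.7] [281.  72.]
turntable_a 0.6 [ 538.5 -248.1   10.1] [209. 179.]
peg_a 0.98 [ 569.1 -242.1   57.3] [207. 206.]
peg_a 0.82 [ 499.6 -125.3   60.8] [286. 159.]
peg_a 0.77 [562.1 -24.3  55.2] [354. 201.]
peg_a 0.61 [ 360.4 -102.9   49.8] [304.  50.]
peg_a 0.58 [589.8 119.6  50.3] [447. 217.]
tray 0.4 [ 532.8 -134.4    8.2] [280. 175.]
```

View pics/w1.png

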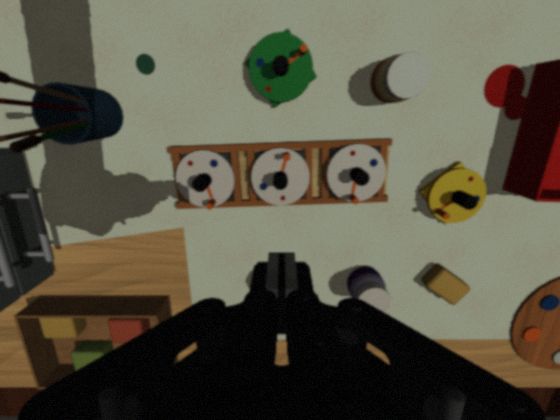

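Wrist view: white discs at (205,180), (280,177) and (356,173). Green is at (281,67) and yellow at (457,195). The middle peg is at (286,159), which is about (499,−124) in world. I'll test the middle one first, pushing counter-clockwise.

>>> step_arm([
  [0, 0.4, 0.4, 0, 0, 0, 0],
  [0, 0.8, 0.32, 0, 0, 0, 0],
  [0, 0.8, 0, 0, 0, 0, 0],
  [0, 0.8, 0, 0, 0, 0, 0],
  [0, 0.8, 0, 0, 0, 0, 0],
  [0, 0.8, 0, 0, 0, 0, 0],
  [0, 0.7, 0, 0, 0, 0, 0],
  [0, 0.5, 0, 0, 0, 0, 0],
  [0, 0, 0, 0, 0, 0, 0],
])

```text
t: 4.15
position: [511.4, -92.2, 38.3]
tool_rot: [0.708, -0.707, 0.001, 0.003]
wrist_force: [-0.0, -0.0, -0.8]
width: -0.3
```

```bash
cat >> h.py <<'E'
def arc(c,a0,a1,n,R=40,z=41):
    """waypoints on arc, tool x=+X, z=+Y"""
    s=robot.sense(); p=s['position']; 
    for a in np.radians(np.linspace(a0,a1,n+1))[1:]:
        q=np.array([c[0]+R*np.cos(a),c[1]+R*np.sin(a),z]); d=(q-p)/50; print([round(d[0],2),round(-d[2],2),round(d[1],2)]); p=p+np.array([round(d[0],2),round(d[1],2),round(d[2],2)])*50
E
python3 - <<'E'
from h import *
go([516,-97,41],np.pi/2)
s=robot.sense();f=shot('wrist','w2')
for d in robot.tip_of('peg_b','wrist'): print(d['p'],wristw(f,s,d['location']).round(1))
f=shot('side','s2')
for d in robot.tip_of('peg_b','side'): print(d['p'],w(f,d['location']).round(1))
arc((533,-133),115,235,20)
E
```

```text
pos [511.4 -92.2  38.3] F [-0.  -0.  -0.8] w -0.3 t 4.15
tool shift units [ 0.091 -0.056 -0.096]
turn units [-0.012  0.018 -0.048]
0.91 [ 571.4 -241.1   57.6]
0.68 [ 497.9 -124.2   56.3]
0.98 [ 571.8 -246.2   64.1]
0.72 [ 499.  -119.6   57.6]
0.65 [563.4 -25.6  54.7]
0.6 [363.3 -99.7  55.1]
[np.float64(-0.06), np.float64(0.03), np.float64(-0.09)]
[np.float64(-0.07), np.float64(0.0), np.float64(-0.05)]
[np.float64(-0.07), np.float64(0.0), np.float64(-0.05)]
[np.float64(-0.05), np.float64(0.0), np.float64(-0.06)]
[np.float64(-0.06), np.float64(0.0), np.float64(-0.07)]
[np.float64(-0.04), np.float64(0.0), np.float64(-0.07)]
[np.float64(-0.04), np.float64(0.0), np.float64(-0.07)]
[np.float64(-0.03), np.float64(0.0), np.float64(-0.08)]
[np.float64(-0.02), np.float64(0.0), np.float64(-0.08)]
[np.float64(-0.01), np.float64(0.0), np.float64(-0.09)]
[np.float64(-0.0), np.float64(0.0), np.float64(-0.08)]
[np.float64(0.0), np.float64(0.0), np.float64(-0.08)]
[np.float64(0.02), np.float64(0.0), np.float64(-0.09)]
[np.float64(0.02), np.float64(0.0), np.float64(-0.08)]
[np.float64(0.03), np.float64(0.0), np.float64(-0.07)]
[np.float64(0.04), np.float64(0.0), np.float64(-0.08)]
[np.float64(0.05), np.float64(0.0), np.float64(-0.07)]
[np.float64(0.05), np.float64(0.0), np.float64(-0.06)]
[np.float64(0.06), np.float64(0.0), np.float64(-0.06)]
[np.float64(0.07), np.float64(0.0), np.float64(-0.05)]
```

View pics/w2.png

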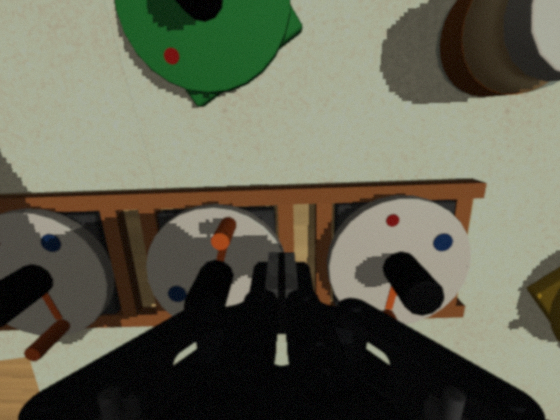

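View pics/s2.png

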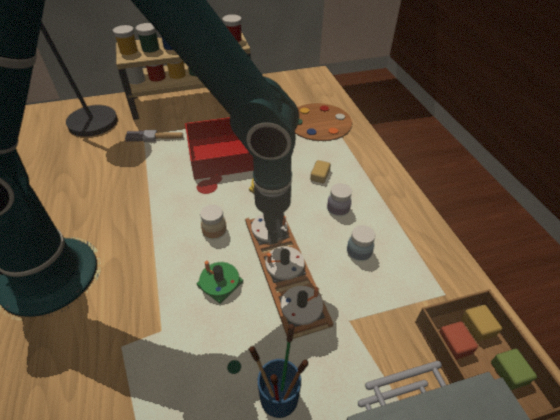

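The finger is down beside the middle disc, between it and the left one (wrist image, finger at (282,265)), with the middle peg at (220,240). Now the push.

>>> step_arm([
  [-0.07, 0, -0.05, 0, 0, 0, 0],
  [-0.07, 0, -0.05, 0, 0, 0, 0],
  [-0.06, 0, -0.06, 0, 0, 0, 0],
  [-0.06, 0, -0.06, 0, 0, 0, 0],
  [-0.05, 0, -0.07, 0, 0, 0, 0],
  [-0.04, 0, -0.07, 0, 0, 0, 0],
  [-0.04, 0, -0.07, 0, 0, 0, 0],
  [-0.03, 0, -0.08, 0, 0, 0, 0],
])

```text
t: 5.15
position: [493.1, -120.7, 41.0]
tool_rot: [0.707, -0.707, 0.0, -0.0]
wrist_force: [0.1, 0.0, 0.4]
width: -0.1
```

```bash
python3 - <<'E'
from h import *
go([506,-104,41],np.pi/2)
s=robot.sense();f=shot('wrist','w3')
for d in robot.tip_of('peg_b','wrist'): print(d['p'],wristw(f,s,d['location']).round(1))
E
```

```text
pos [ 493.1 -120.7   41. ] F [0.1 0.  0.4] w -0.1 t 5.15
tool shift units [0.258 0.001 0.333]
turn units [-0.    -0.002 -0.001]
0.97 [ 495.  -125.7   57. ]
```

View pics/w3.png

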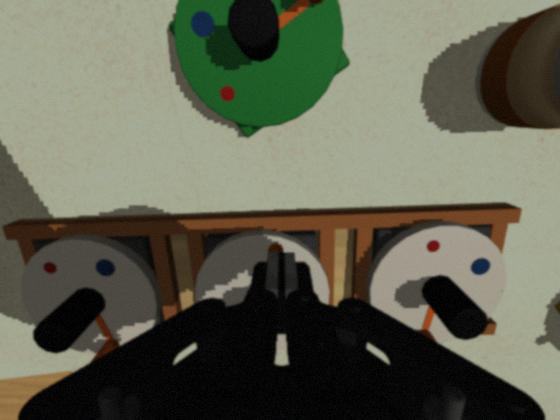

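```bash
python3 - <<'E'
import cv2,numpy as np
a=[]
for n in ['w2','w3']:
    im=cv2.imread(f'pics/{n}.png')[200:330,180:380]; im=np.clip((im/255.)**.5*255,0,255).astype('uint8'); a.append(cv2.resize(im,None,fx=3.9,fy=3.9,interpolation=cv2.INTER_CUBIC)[:300 if 0 else 507])
cv2.imwrite('pics/w3c.png',cv2.resize(np.hstack(a),(800,520*800//1560*1)))
cv2.imwrite('pics/w3d.png',a[1])
E
```

```text
(no output)
```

View pics/w3d.png

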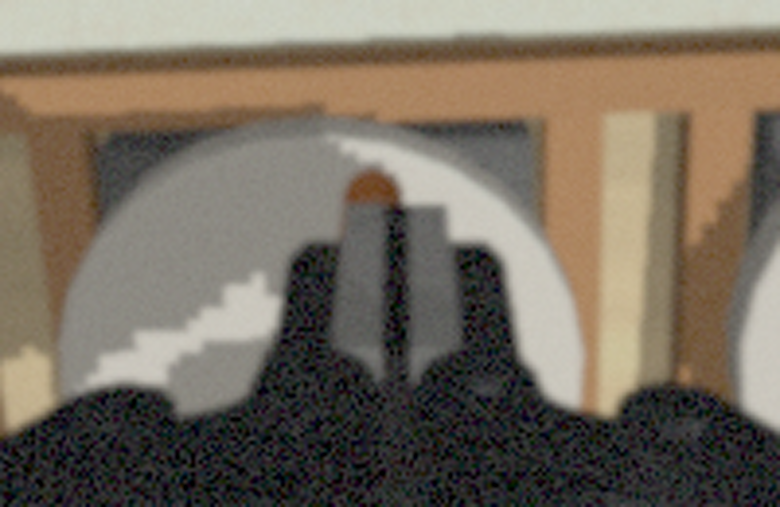

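```bash
cat >> h.py <<'E'
def wray(f,s,uv,z):
    R=toolR(s); T=f['T_tool_cam']; c=R.apply(T[:3,3])+s['position']
    d=R.apply(T[:3,:3]@np.linalg.inv(f['mtx'])@np.array([uv[0],uv[1],1.])); return c+d*(z-c[2])/d[2]
def wpix(f,s,P):
    p=np.linalg.inv(f['T_tool_cam'])@np.r_[toolR(s).inv().apply(np.array(P)-s['position']),1]; q=f['mtx']@p[:3]; return q[:2]/q[2]
E
python3 - <<'E'
from h import *
s=robot.sense();f=robot.grab_frame('wrist')
print(s['position'])
print(wray(f,s,(275.4,243.6),31),wray(f,s,(275.4,243.6),58))
# pad top-left corner etc
for uv in [(180+340/3.9,200+207/3.9),(180+448/3.9,200+207/3.9)]: print(wray(f,s,uv,s['position'][2]))
# disc edges
c=[wray(f,s,(180+60/3.9,200+340/3.9),31),wray(f,s,(180+580/3.9,200+340/3.9),31),wray(f,s,(180+320/3.9,200+118/3.9),31)]; print(np.round(c,1))
s2=robot.grab_frame('side'); cv2.imwrite('pics/s3.png',cv2.resize(cv2.cvtColor(s2['image'],cv2.COLOR_RGB2BGR)[180:340,210:370],None,fx=3.7,fy=3.7,interpolation=cv2.INTER_CUBIC))
E
```

```text
[ 493.03621484 -121.11682342   41.08912522]
[ 493.14511975 -125.020092     31.        ] [ 480.8877672  -124.47409662   58.        ]
[ 494.6814776  -129.72864001   41.08912522]
[ 494.7094673  -113.32289473   41.08912522]
[[ 524.2 -177.6   31. ]
 [ 524.3  -90.3   31. ]
 [ 484.2 -133.1   31. ]]
```

View pics/s3.png

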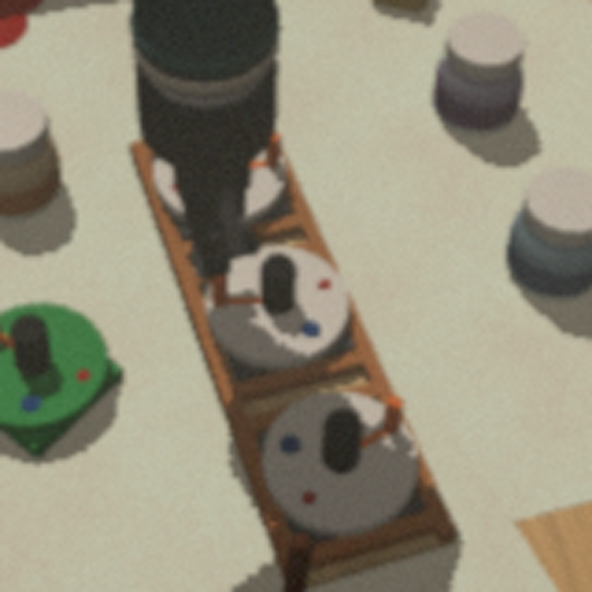

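```bash
python3 - <<'E'
from h import *
s=robot.sense();f=robot.grab_frame('side'); p=s['position']
im=cv2.cvtColor(f['image'],cv2.COLOR_RGB2BGR); im=np.clip((im/255.)**.6*255,0,255).astype('uint8')
o=np.array([230,200]);k=6
c=cv2.resize(im[200:300,230:330],None,fx=k,fy=k,interpolation=cv2.INTER_CUBIC)
def mark(P,col):
    q=((pix(f,P)[0]-o+.5)*k).astype(int); cv2.circle(c,tuple(int(v) for v in q),4,col,1)
for z in [0,10,20,30]: mark(p+[0,0,z],(0,0,255))
for dx in (-11,11):
  for dy in (-8,8): mark(p+[dx,dy,0],(0,255,0))
mark([498,-125,58],(255,0,0));mark([498,-125,31],(255,0,0))
mark([533,-133,66],(255,0,0));
cv2.imwrite('pics/s4.png',c)
E
```

```text
(no output)
```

View pics/s4.png

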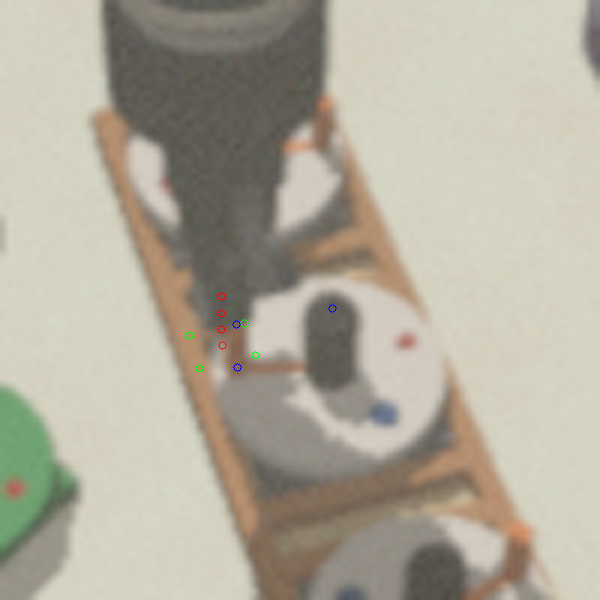

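The peg hasn't moved. Both views suggest the visible fingertips are higher than the TCP value implies (pad edge at wrist (281,253), and a matching offset in the side view). I'll back off and probe downward carefully over the disc's edge.

>>> step_arm([
  [0.2, 0, 0.3, 0, 0, 0, 0],
  [0.2, 0, 0.2, 0, 0, 0, 0],
  [0, 0.08, 0, 0, 0, 0, 0],
  [0, 0.08, 0, 0, 0, 0, 0],
  [0, 0, 0, 0, 0, 0, 0],
  [0, 0, 0, 0, 0, 0, 0],
])

```text
t: 6.0
position: [512.6, -96.0, 32.8]
tool_rot: [-0.707, 0.707, -0.001, 0.0]
wrist_force: [-0.2, 0.8, 0.7]
width: 0.1
```

```bash
python3 - <<'E'
from h import *
s=robot.sense();print(s['position'],s['wrist_force'],s['joint_positions'])
f=robot.grab_frame('wrist')
im=cv2.cvtColor(f['image'],cv2.COLOR_RGB2BGR); im=np.clip((im/255.)**.5*255,0,255).astype('uint8')
cv2.imwrite('pics/w5.png',cv2.resize(im[190:340,180:380],None,fx=4,fy=4,interpolation=cv2.INTER_CUBIC))
f=robot.grab_frame('side')
im=cv2.cvtColor(f['image'],cv2.COLOR_RGB2BGR); im=np.clip((im/255.)**.6*255,0,255).astype('uint8')
cv2.imwrite('pics/s5.png',cv2.resize(im[200:300,230:330],None,fx=6,fy=6,interpolation=cv2.INTER_CUBIC))
print((pix(f,s['position'])[0]-[230,200])*6)
E
```

```text
[512.6498922  -95.96248856  32.81910277] [-0.15177283  0.76577226  0.72068777] [-0.16752925  0.53553223  0.35857227  2.05232854 -0.31879428  0.60690417
  1.97872868]
[251.38090371 296.38969919]
```

View pics/w5.png

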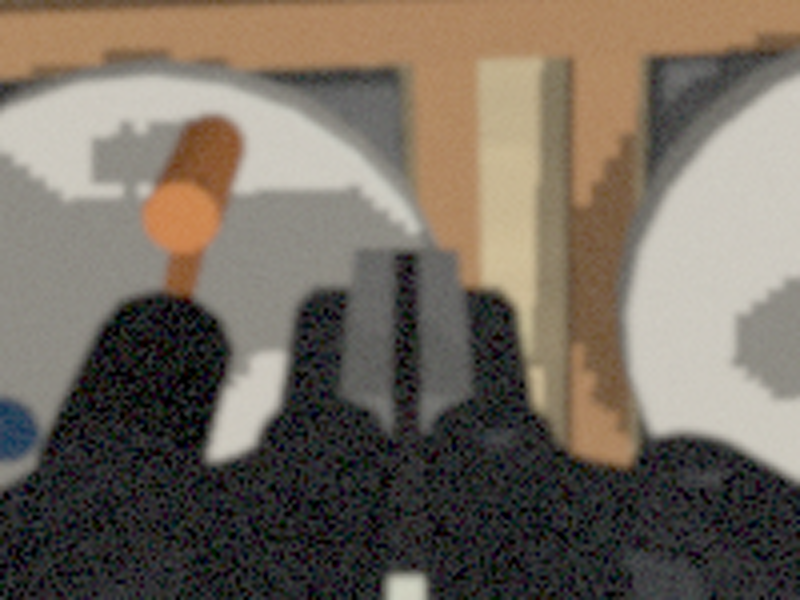

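View pics/s5.png

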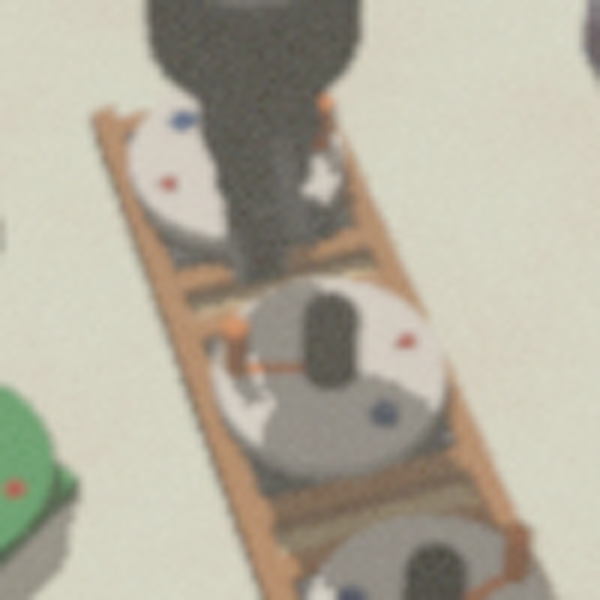

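>>> step_arm([
  [0, 0.08, 0, 0, 0, 0, 0],
  [0, 0, 0, 0, 0, 0, 0],
  [0, 0, 0, 0, 0, 0, 0],
])

```text
t: 6.4
position: [513.1, -95.4, 29.0]
tool_rot: [0.707, -0.707, 0.0, -0.0]
wrist_force: [-0.4, 0.4, 0.9]
width: 0.1
```

>>> step_arm([
  [0, 0.08, 0, 0, 0, 0, 0],
  [0, 0, 0, 0, 0, 0, 0],
  [0, 0, 0, 0, 0, 0, 0],
])

```text
t: 6.7
position: [513.1, -95.3, 24.9]
tool_rot: [0.707, -0.707, 0.0, 0.0]
wrist_force: [0.3, 0.3, 0.4]
width: -0.0
```

>>> step_arm([
  [0, 0.08, 0, 0, 0, 0, 0],
  [0, 0, 0, 0, 0, 0, 0],
  [0, 0, 0, 0, 0, 0, 0],
])

```text
t: 7.0
position: [513.2, -95.3, 21.0]
tool_rot: [-0.707, 0.707, -0.0, -0.0]
wrist_force: [0.5, -0.0, -0.2]
width: 0.3
```

>>> step_arm([
  [0, 0.06, 0, 0, 0, 0, 0],
  [0, 0, 0, 0, 0, 0, 0],
  [0, 0, 0, 0, 0, 0, 0],
])

```text
t: 7.3
position: [513.2, -95.3, 18.0]
tool_rot: [0.707, -0.707, 0.0, -0.0]
wrist_force: [0.8, 0.3, -0.4]
width: 0.0
```

No contact even at TCP z = 18, so the tips really are well above the nominal TCP. I'll push at this height.

>>> step_arm([
  [-0.07, 0, -0.05, 0, 0, 0, 0],
  [-0.07, 0, -0.05, 0, 0, 0, 0],
  [-0.06, 0, -0.06, 0, 0, 0, 0],
  [-0.06, 0, -0.06, 0, 0, 0, 0],
  [-0.05, 0, -0.07, 0, 0, 0, 0],
  [-0.04, 0, -0.07, 0, 0, 0, 0],
  [-0.04, 0, -0.07, 0, 0, 0, 0],
  [-0.03, 0, -0.08, 0, 0, 0, 0],
])

```text
t: 8.1
position: [492.8, -120.5, 18.3]
tool_rot: [0.707, -0.707, -0.001, -0.0]
wrist_force: [3.3, 3.6, 0.2]
width: 0.1
```

```bash
cat >> h.py <<'E'
def wcrop(name,box=(150,340,130,430),k=2.6):
    s=robot.sense();f=robot.grab_frame('wrist')
    im=cv2.cvtColor(f['image'],cv2.COLOR_RGB2BGR); im=np.clip((im/255.)**.5*255,0,255).astype('uint8')
    cv2.imwrite(f'pics/{name}.png',cv2.resize(im[box[0]:box[1],box[2]:box[3]],None,fx=k,fy=k,interpolation=cv2.INTER_CUBIC))
    print('pos',s['position'].round(1),'F',s['wrist_force'].round(1),'t',s['t'])
    for d in robot.tip_of('peg_b','wrist'): print('peg',round(d['p'],2),wristw(f,s,d['location']).round(1))
    return f,s
E
python3 - <<'E'
from h import *
wcrop('w6')
E
```

```text
pos [ 492.8 -120.5   18.3] F [3.3 3.6 0.2] t 8.1
peg 0.61 [ 493.7 -140.3   59.7]
```

View pics/w6.png

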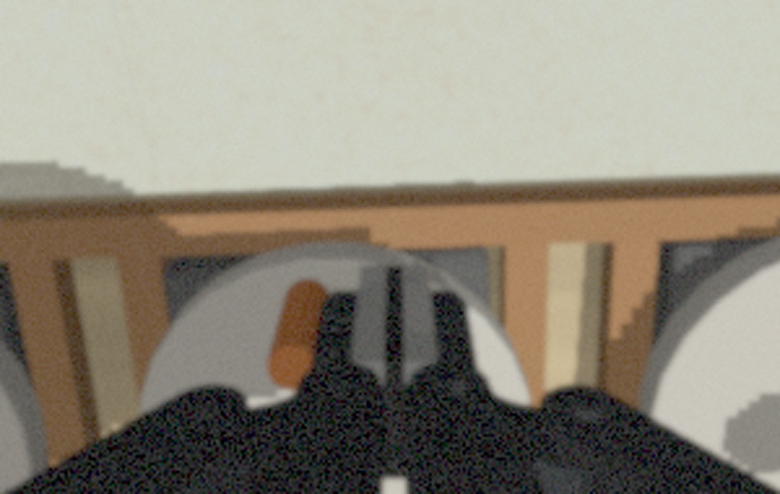

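The finger now pushes the peg, which has moved to about (498,−140), with a steady force of about 5 N. I'll continue round the arc.

>>> step_arm([
  [-0.02, 0, -0.08, 0, 0, 0, 0],
  [-0.01, 0, -0.08, 0, 0, 0, 0],
  [0, 0, -0.08, 0, 0, 0, 0],
  [0.01, 0, -0.08, 0, 0, 0, 0],
  [0.02, 0, -0.08, 0, 0, 0, 0],
  [0.02, 0, -0.08, 0, 0, 0, 0],
  [0.03, 0, -0.08, 0, 0, 0, 0],
  [0.04, 0, -0.07, 0, 0, 0, 0],
])

```text
t: 9.0
position: [495.8, -151.9, 17.8]
tool_rot: [0.708, -0.707, 0.001, 0.001]
wrist_force: [-0.4, 5.8, 2.6]
width: -0.1
```

```bash
python3 - <<'E'
from h import *
wcrop('w7')
E
```

```text
pos [ 495.8 -151.9   17.8] F [-0.4  5.8  2.6] t 9.0
peg 0.63 [559.  -21.3  60.7]
```

View pics/w7.png

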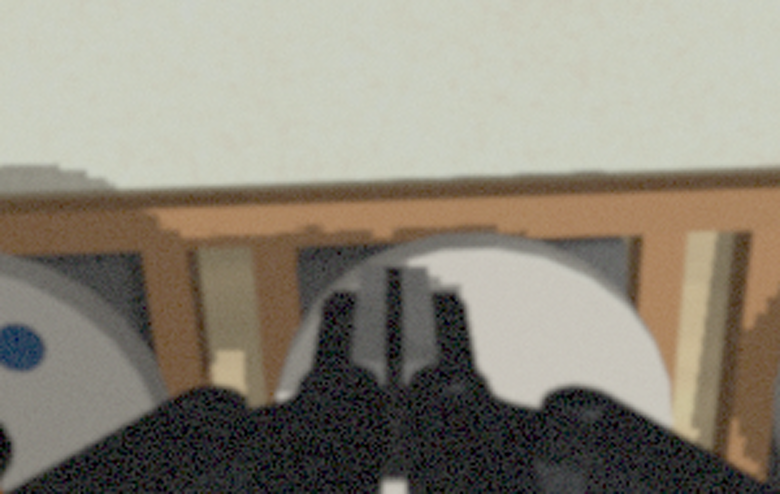

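>>> step_arm([
  [0.04, 0, -0.07, 0, 0, 0, 0],
  [0.05, 0, -0.06, 0, 0, 0, 0],
  [0.06, 0, -0.06, 0, 0, 0, 0],
  [0.06, 0, -0.05, 0, 0, 0, 0],
  [0.07, 0, -0.05, 0, 0, 0, 0],
  [0.07, 0, -0.04, 0, 0, 0, 0],
  [0.08, 0, -0.04, 0, 0, 0, 0],
  [0, 0, 0, 0, 0, 0, 0],
])

```text
t: 9.9
position: [518.5, -171.5, 17.9]
tool_rot: [-0.707, 0.707, -0.0, 0.0]
wrist_force: [-2.6, 0.8, -2.4]
width: 0.1
```

```bash
python3 - <<'E'
from h import *
wcrop('w8')
f=robot.grab_frame('side')
im=cv2.cvtColor(f['image'],cv2.COLOR_RGB2BGR); im=np.clip((im/255.)**.6*255,0,255).astype('uint8')
cv2.imwrite('pics/s8.png',cv2.resize(im[200:340,230:350],None,fx=4,fy=4,interpolation=cv2.INTER_CUBIC))
E
```

```text
pos [ 518.5 -171.5   17.9] F [-2.6  0.8 -2.4] t 9.9
```

View pics/s8.png

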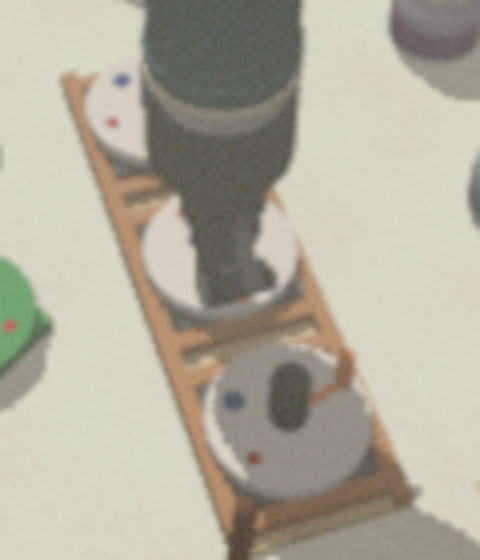

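>>> step_arm([
  [0, -0.6, 0, 0, 0, 0, 0],
  [0, -0.8, 0, 0, 0, 0, 0],
  [0, -0.8, 0, 0, 0, 0, 0],
  [0.2, -0.8, -0.2, 0, 0, 0, 0],
  [0.25, -0.6, -0.3, 0, 0, 0, 0],
  [0.25, 0, -0.35, 0, 0, 0, 0],
  [0, 0, 0, 0, 0, 0, 0],
])

```text
t: 10.75
position: [556.1, -216.7, 200.6]
tool_rot: [-0.706, 0.708, 0.002, 0.004]
wrist_force: [-0.5, -0.2, -0.2]
width: 0.1
```

```bash
python3 - <<'E'
from h import *
f,s=wcrop('w9',(0,420,0,560),1.4)
E
```

```text
pos [ 556.1 -216.7  200.6] F [-0.5 -0.2 -0.2] t 10.75
peg 0.79 [ 532.2 -170.7   58.5]
peg 0.67 [ 569.3 -241.    57.3]
peg 0.64 [ 533.7 -248.7    7.2]
peg 0.58 [560.3 -21.4  53.6]
```

View pics/w9.png

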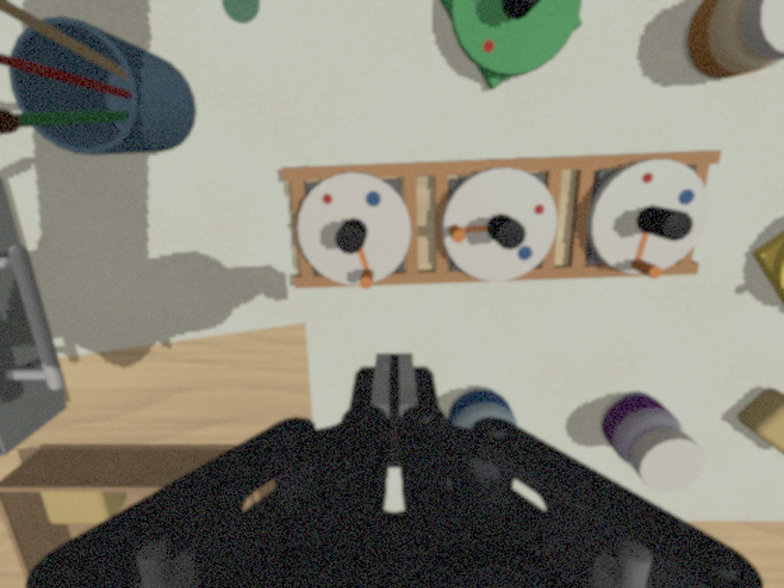

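Middle peg now sits at (532,−171), picture (457,234): it turned about 105°, needed around 5 N and stayed put, so it looks like the binder. Next is the right one, pushed clockwise.

>>> step_arm([
  [0, 0.8, 0.05, 0, 0, 0, 0],
  [0, 0.8, 0, 0, 0, 0, 0],
  [0, 0.8, 0, 0, 0, 0, 0],
  [0, 0.7, 0, 0, 0, 0, 0],
  [0, 0.35, 0, 0, 0, 0, 0],
  [0, 0.2, 0, 0, 0, 0, 0],
  [0, 0, 0, 0, 0, 0, 0],
])

```text
t: 11.55
position: [552.2, -210.0, 14.3]
tool_rot: [0.707, -0.707, 0.001, 0.001]
wrist_force: [0.3, -0.3, 0.7]
width: 0.1
```

>>> step_arm([
  [0.07, 0, -0.04, 0, 0, 0, 0],
  [0.06, 0, -0.05, 0, 0, 0, 0],
  [0.06, 0, -0.05, 0, 0, 0, 0],
  [0.05, 0, -0.06, 0, 0, 0, 0],
  [0.05, 0, -0.06, 0, 0, 0, 0],
  [0.04, 0, -0.07, 0, 0, 0, 0],
])

```text
t: 12.15
position: [570.1, -227.6, 15.8]
tool_rot: [-0.707, 0.707, 0.0, 0.0]
wrist_force: [-0.9, -0.4, -1.0]
width: -0.0
```

```bash
python3 - <<'E'
from h import *
f,s=wcrop('w10',(100,420,0,560),1.4)
E
```

```text
pos [ 570.1 -227.6   15.8] F [-0.9 -0.4 -1. ] t 12.15
peg 0.87 [ 530.3 -169.2   61. ]
peg 0.64 [ 569.8 -248.1   56.4]
peg 0.35 [ 539.5 -245.5    5.9]
```

View pics/w10.png

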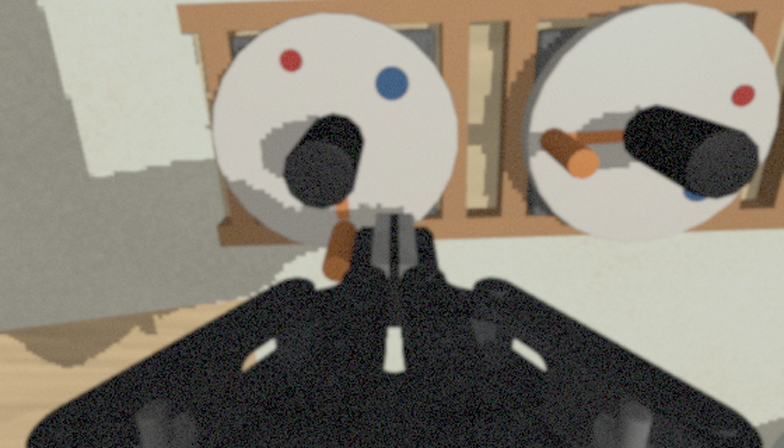

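>>> step_arm([
  [0.04, 0, -0.07, 0, 0, 0, 0],
  [0.03, 0, -0.07, 0, 0, 0, 0],
  [0.03, 0, -0.08, 0, 0, 0, 0],
  [0.02, 0, -0.08, 0, 0, 0, 0],
  [0.01, 0, -0.08, 0, 0, 0, 0],
  [0, 0, -0.08, 0, 0, 0, 0],
])

```text
t: 12.85
position: [576.3, -250.8, 15.6]
tool_rot: [-0.707, 0.707, -0.0, 0.0]
wrist_force: [-0.3, -0.2, -0.5]
width: 0.3
```

```bash
python3 - <<'E'
from h import *
f,s=wcrop('w11',(100,420,0,560),1.4)
E
```

```text
pos [ 576.3 -250.8   15.6] F [-0.3 -0.2 -0.5] t 12.85
peg 0.66 [ 564.7 -270.1   55. ]
peg 0.58 [ 534.4 -171.    62. ]
```

View pics/w11.png

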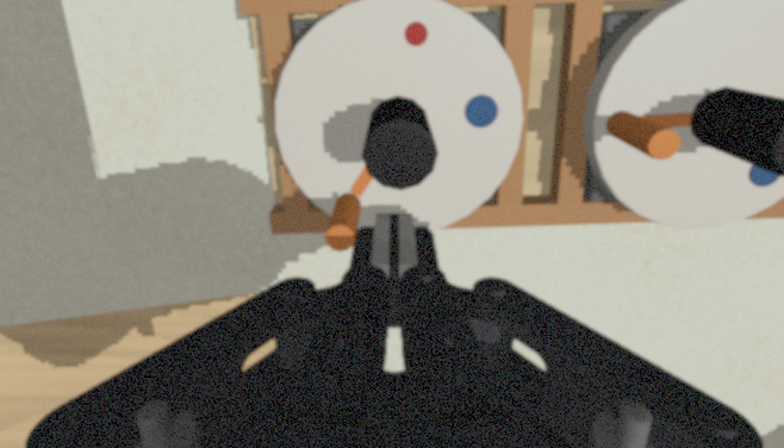

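It moves at almost no force. Continuing.

>>> step_arm([
  [0, 0, -0.08, 0, 0, 0, 0],
  [-0.01, 0, -0.08, 0, 0, 0, 0],
  [-0.02, 0, -0.08, 0, 0, 0, 0],
  [-0.03, 0, -0.08, 0, 0, 0, 0],
  [-0.04, 0, -0.07, 0, 0, 0, 0],
  [-0.05, 0, -0.07, 0, 0, 0, 0],
  [-0.06, 0, -0.06, 0, 0, 0, 0],
  [-0.06, 0, -0.05, 0, 0, 0, 0],
  [-0.07, 0, -0.04, 0, 0, 0, 0],
])

```text
t: 13.85
position: [559.0, -281.0, 15.6]
tool_rot: [0.707, -0.707, 0.0, -0.0]
wrist_force: [-0.2, 0.7, -1.0]
width: 0.4
```

```bash
python3 - <<'E'
from h import *
f,s=wcrop('w12',(100,420,0,560),1.4)
E
```

```text
pos [ 559.  -281.    15.6] F [-0.2  0.7 -1. ] t 13.85
peg 0.91 [ 542.5 -288.7   57.3]
peg 0.9 [ 533.2 -169.5   62.3]
```

>>> step_arm([
  [0.05, 0, 0.05, 0, 0, 0, 0],
  [0, -0.5, 0, 0, 0, 0, 0],
  [0, -0.8, 0, 0, 0, 0, 0],
  [0, -0.8, 0, 0, 0, 0, 0],
  [0, -0.8, 0, 0, 0, 0, 0],
  [0, -0.7, 0, 0, 0, 0, 0],
])

```text
t: 14.55
position: [562.4, -277.9, 197.9]
tool_rot: [-0.707, 0.707, 0.001, 0.0]
wrist_force: [0.3, 0.7, -0.5]
width: -0.1
```

```bash
python3 - <<'E'
from h import *
f,s=wcrop('w13',(0,420,0,560),1.4)
E
```

```text
pos [ 562.4 -277.9  197.9] F [ 0.3  0.7 -0.5] t 14.55
peg 0.97 [ 537.3 -286.8   58.5]
peg 0.96 [560.6 -23.5  56.8]
peg 0.73 [ 532.3 -171.5   57.5]
```

View pics/w12.png

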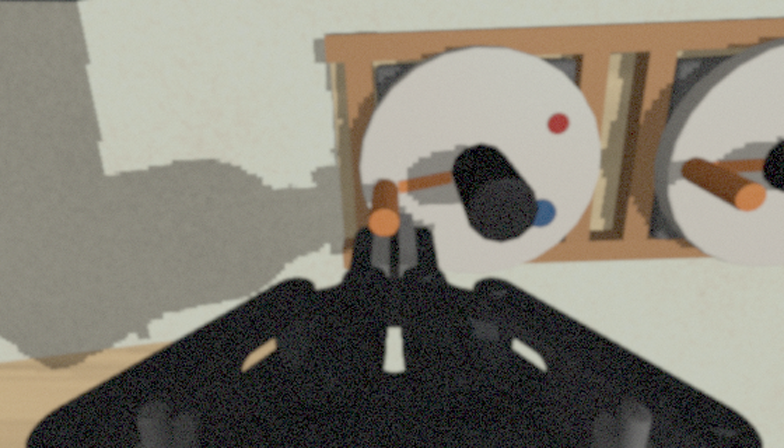

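View pics/w13.png

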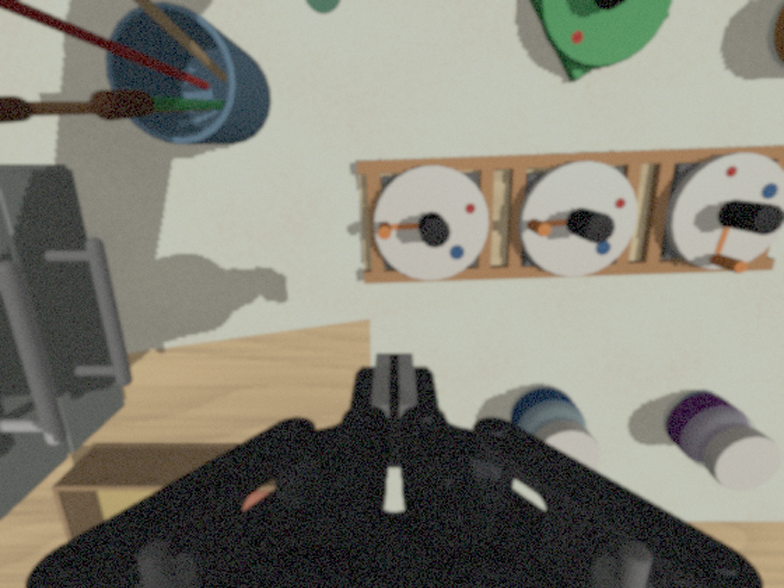

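Right: the peg moved from (570,−242) to (537,−287), about 100°, with under 1 N and no steady resistance, so it runs freely. Next is the left one, clockwise.

>>> step_arm([
  [-0.03, 0, 0.7, 0, 0, 0, 0],
  [-0.03, 0, 0.9, 0, 0, 0, 0],
  [-0.03, 0, 0.9, 0, 0, 0, 0],
  [-0.03, 0, 0.9, 0, 0, 0, 0],
  [-0.03, 0, 0.9, 0, 0, 0, 0],
  [0, 0, 0.9, 0, 0, 0, 0],
  [0, 0, 0.54, 0, 0, 0, 0],
  [0, 0, 0, 0, 0, 0, 0],
])

```text
t: 15.45
position: [553.8, 14.9, 194.7]
tool_rot: [0.708, -0.706, -0.003, 0.004]
wrist_force: [-0.6, -0.4, -0.3]
width: -0.0
```

```bash
python3 - <<'E'
from h import *
f,s=wcrop('w14',(0,420,0,560),1.4)
go([554,9,16],np.pi/2)
for d in robot.tip_of('turntable_b','wrist'): print('tt',round(d['p'],2),wristw(f,s,d['location']).round(1))
E
```

```text
pos [553.8  14.9 194.7] F [-0.6 -0.4 -0.3] t 15.45
peg 0.9 [ 532.4 -172.    60. ]
peg 0.7 [558.3 -21.3  55.9]
peg 0.59 [591.9 122.4  53.5]
pos [554.    9.4 195. ] F [ 0.7 -0.2 -0.4] w -0.1 t 15.55
tool shift units [ 2.000e-03  3.581e+00 -6.000e-03]
turn units [ 0.003  0.013 -0.005]
tt 0.98 [ 536.6 -246.1    7. ]
tt 0.77 [563.1 143.2  -4.4]
tt 0.76 [ 533.3 -133.8    4.8]
tt 0.57 [524.7 -19.    6.4]
tt 0.57 [ 380.2 -134.4   -1.4]
```

View pics/w14.png

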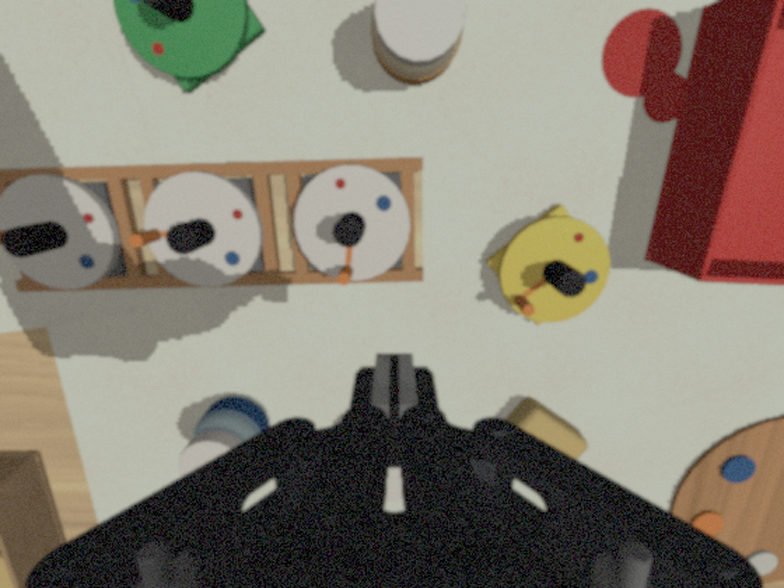

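>>> step_arm([
  [0, 0.8, 0, 0, 0, 0, 0],
  [0, 0.8, 0, 0, 0, 0, 0],
  [0, 0.8, 0, 0, 0, 0, 0],
  [0, 0.65, 0, 0, 0, 0, 0],
  [0, 0.35, 0, 0, 0, 0, 0],
  [0, 0.18, 0, 0, 0, 0, 0],
  [0, 0, 0, 0, 0, 0, 0],
])

```text
t: 16.3
position: [553.6, 7.1, 15.6]
tool_rot: [-0.707, 0.707, -0.002, 0.0]
wrist_force: [0.0, 0.7, -0.3]
width: -0.1
```

>>> step_arm([
  [0.05, 0, -0.06, 0, 0, 0, 0],
  [0.05, 0, -0.06, 0, 0, 0, 0],
  [0.04, 0, -0.07, 0, 0, 0, 0],
  [0.03, 0, -0.07, 0, 0, 0, 0],
  [0.03, 0, -0.08, 0, 0, 0, 0],
  [0.02, 0, -0.08, 0, 0, 0, 0],
  [0.01, 0, -0.08, 0, 0, 0, 0],
  [0, 0, -0.08, 0, 0, 0, 0],
])

```text
t: 17.1
position: [565.8, -20.7, 16.6]
tool_rot: [-0.707, 0.707, -0.0, 0.0]
wrist_force: [1.1, 0.0, 0.0]
width: -0.1
```

```bash
python3 - <<'E'
from h import *
f,s=wcrop('w15',(100,420,0,560),1.4)
E
```

```text
pos [565.8 -20.7  16.6] F [1.1 0.  0. ] t 17.1
peg 0.69 [551.8 -38.8  53.8]
```

View pics/w15.png

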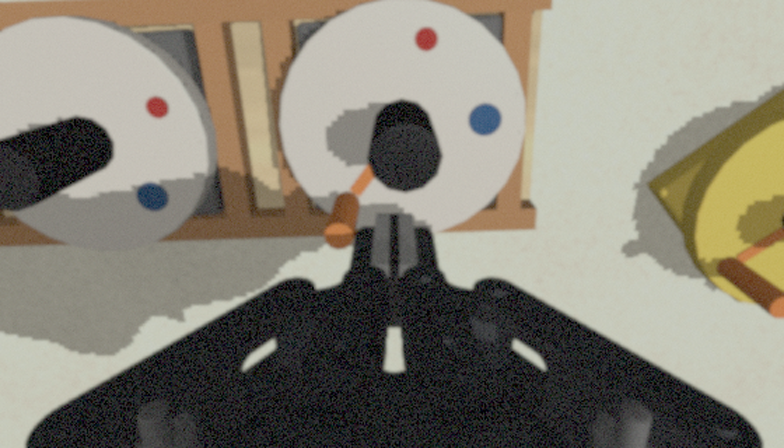

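>>> step_arm([
  [0, 0, -0.08, 0, 0, 0, 0],
  [-0.01, 0, -0.08, 0, 0, 0, 0],
  [-0.02, 0, -0.08, 0, 0, 0, 0],
  [-0.03, 0, -0.08, 0, 0, 0, 0],
  [-0.04, 0, -0.07, 0, 0, 0, 0],
  [-0.05, 0, -0.07, 0, 0, 0, 0],
  [-0.06, 0, -0.06, 0, 0, 0, 0],
  [-0.06, 0, -0.05, 0, 0, 0, 0],
  [-0.07, 0, -0.04, 0, 0, 0, 0],
  [-0.07, 0, -0.04, 0, 0, 0, 0],
])

```text
t: 18.2
position: [545.0, -52.9, 16.6]
tool_rot: [0.707, -0.707, 0.0, -0.0]
wrist_force: [-0.6, 0.2, 0.0]
width: -0.1
```

```bash
python3 - <<'E'
from h import *
f,s=wcrop('w16',(100,420,0,560),1.4)
E
```

```text
pos [545.  -52.9  16.6] F [-0.6  0.2  0. ] t 18.2
peg 0.87 [ 534.4 -173.4   62.6]
peg 0.85 [525.7 -55.3  57.2]
```

View pics/w16.png

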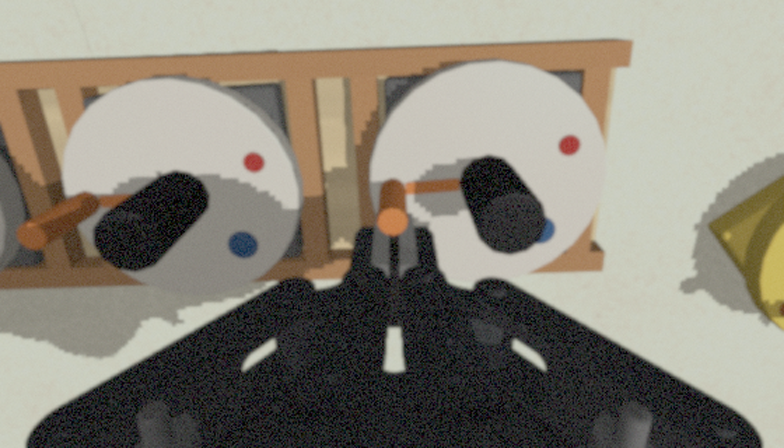

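Left also turns with under 1 N; its peg is now at (525,−55), about 80–85° round. I'll give it a slightly faster finishing push and watch whether it runs on.

>>> step_arm([
  [-0.12, 0, -0.02, 0, 0, 0, 0],
  [-0.15, 0, 0, 0, 0, 0, 0],
  [-0.12, 0, 0, 0, 0, 0, 0],
  [0.1, 0, 0, 0, 0, 0, 0],
  [0, -0.5, 0, 0, 0, 0, 0],
  [0, -0.8, 0, 0, 0, 0, 0],
  [0, -0.8, 0, 0, 0, 0, 0],
  [0, -0.8, 0, 0, 0, 0, 0],
  [0, -0.5, 0, 0, 0, 0, 0],
])

```text
t: 19.2
position: [532.4, -53.9, 189.9]
tool_rot: [0.707, -0.707, -0.002, -0.002]
wrist_force: [0.9, -0.0, -0.5]
width: 0.1
```

```bash
python3 - <<'E'
from h import *
f,s=wcrop('w17',(0,420,0,560),1.4)
f,s=wcrop('w18',(0,420,0,560),1.4)
for d in robot.tip_of('turntable_b','wrist'): print('tt',round(d['p'],2),wristw(f,s,d['location']).round(1))
E
```

```text
pos [532.4 -53.9 189.9] F [ 0.9 -0.  -0.5] t 19.2
peg 0.91 [589.5 118.3  47.9]
peg 0.81 [496.4 -39.5  56. ]
peg 0.78 [ 531.8 -172.2   58.2]
peg 0.66 [ 535.  -285.7   56.2]
pos [533.9 -53.9 190.8] F [ 0.1 -0.2  0.3] t 19.3
peg 0.96 [497.3 -41.5  57.5]
peg 0.82 [ 533.8 -285.6   55.8]
peg 0.76 [ 532.6 -171.1   58.4]
peg 0.59 [588.2 121.5  50.4]
tt 0.91 [524.  -16.4   8.1]
tt 0.89 [563.3 145.2  -0.8]
tt 0.84 [ 532.6 -135.8    6.6]
tt 0.74 [ 381.7 -135.7   -1.3]
tt 0.66 [390.2  26.    0.4]
tt 0.57 [ 534.6 -247.4    9.1]
```

View pics/w18.png

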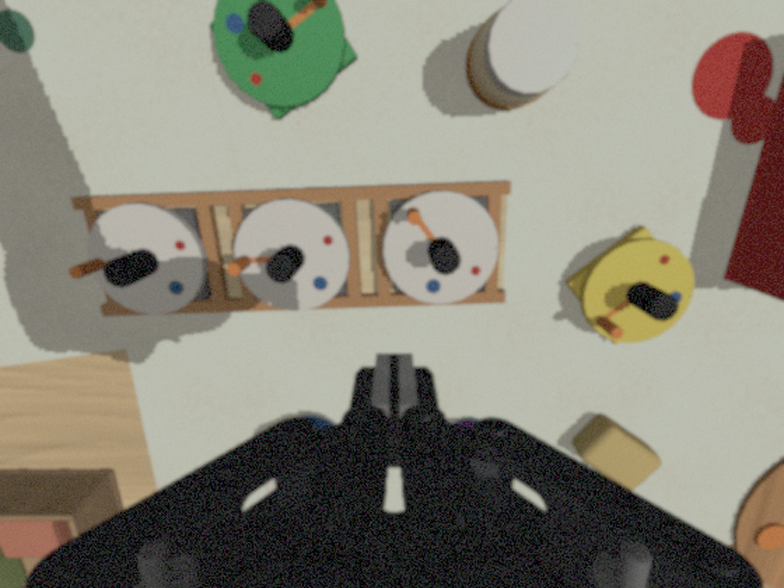

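Left peg ran on to (497,−41), about 130° in total, and stopped by itself, so it runs freely. All three are tried and the middle one binds. Next I turn the jaws along x (the peg lies along −y) and hover over its knob.

>>> step_arm([
  [0, 0, -0.4, 0, 0.95, 0, 45],
  [0, 0, -0.4, 0, 0.95, 0, 45],
  [0, 0, -0.4, 0, 0.95, 0, 45],
  [0, 0, -0.4, 0, 0.95, 0, 45],
  [0, 0.2, 0, 0, 0.95, 0, 45],
  [0, 0.2, 0, 0, 0.95, 0, 45],
  [0, 0.2, 0, 0, 0.95, 0, 45],
  [0, 0.2, 0, 0, 0.95, 0, 45],
  [0, 0.2, 0, 0, 0.95, 0, 45],
  [0, 0.2, 0, 0, 0.95, 0, 45],
], force=60)

```text
t: 20.45
position: [514.0, -131.3, 124.6]
tool_rot: [-0.555, 0.557, -0.438, 0.436]
wrist_force: [0.2, -0.5, -0.2]
width: 45.2
```

>>> step_arm([
  [0, 0, 0, 0, 0.95, 0, 45],
  [0, 0, 0, 0, 0.8, 0, 45],
  [0, 0, 0, 0, 0, 0, 45],
])

```text
t: 20.75
position: [514.1, -131.3, 125.0]
tool_rot: [-0.499, 0.501, -0.501, 0.5]
wrist_force: [-0.8, 0.2, 0.9]
width: 45.0
```

```bash
python3 - <<'E'
from h import *
go([533.5,-134.3,18],0)
f,s=wcrop('w19',(0,420,0,560),1.4)
for d in robot.tip_of('turntable_b','wrist'): print('tt',round(d['p'],2),wristw(f,s,d['location']).round(1))
print('knob top pix*1.4',wpix(f,s,[533.5,-134.3,66])*1.4)
E
```

```text
pos [ 514.1 -131.3  125. ] F [-0.8  0.2  0.9] w 45.0 t 20.75
tool shift units [0.058 2.138 0.396]
turn units [ 0.024 -0.004  0.007]
pos [ 514.1 -131.3  125. ] F [-0.8  0.2  0.9] t 20.75
peg 0.89 [ 361.  -103.7   49.8]
peg 0.87 [ 531.1 -171.9   57.7]
peg 0.8 [499.8 -38.7  58.1]
peg 0.8 [ 538.3 -284.9   53.3]
tt 0.87 [525.  -18.4   5.5]
tt 0.86 [ 534.7 -249.2    7.6]
tt 0.7 [ 535.  -136.2    4. ]
knob top pix*1.4 [428.17171239 309.44101672]
```

View pics/w19.png

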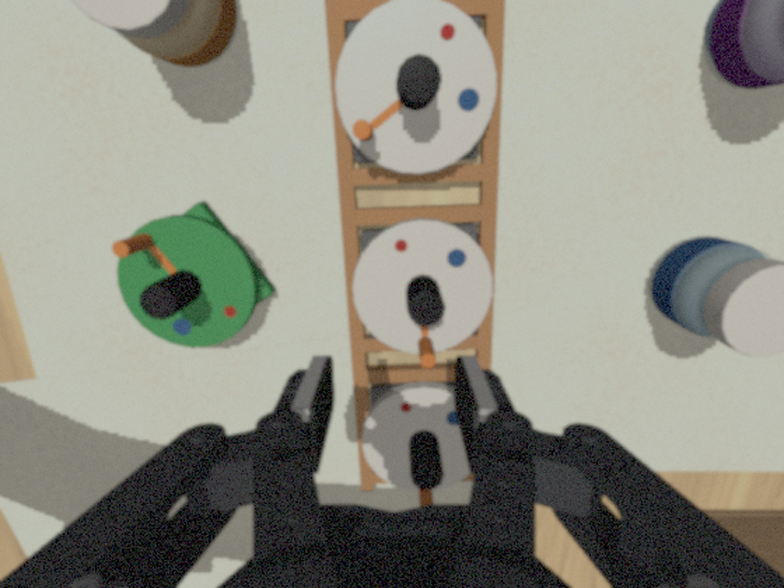

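The knob top is at (426,308), where predicted. The pad gap of 91 px at 45 mm opening puts the pad tips about 28 mm above the nominal TCP, so the grasp needs TCP z ≈ 11. Aligning and descending.

>>> step_arm([
  [0.05, 0, 0.38, 0, 0, 0, 45],
  [0, 0, 0, 0, 0, 0, 45],
  [0, 0.4, 0, 0, 0, 0, 45],
  [0, 0.5, 0, 0, 0, 0, 45],
  [0, 0.5, 0, 0, 0, 0, 45],
  [0, 0.4, 0, 0, 0, 0, 45],
  [0, 0.25, 0, 0, 0, 0, 45],
  [0, 0.1, 0, 0, 0, 0, 45],
  [0, 0, 0, 0, 0, 0, 45],
  [0, 0, 0, 0, 0, 0, 45],
])

```text
t: 21.9
position: [534.7, -134.2, 19.9]
tool_rot: [-0.5, 0.5, -0.5, 0.5]
wrist_force: [0.9, -0.0, -0.2]
width: 45.0
```

```bash
python3 - <<'E'
from h import *
go([533,-134,11],0)
f,s=wcrop('w20',(100,420,100,460),1.8)
f=robot.grab_frame('side')
im=cv2.cvtColor(f['image'],cv2.COLOR_RGB2BGR); im=np.clip((im/255.)**.6*255,0,255).astype('uint8')
cv2.imwrite('pics/s20.png',cv2.resize(im[200:320,230:350],None,fx=5,fy=5,interpolation=cv2.INTER_CUBIC))
E
```

```text
pos [ 534.7 -134.2   19.9] F [ 0.9 -0.  -0.2] w 45.0 t 21.9
tool shift units [-0.003  0.178 -0.034]
turn units [-0.01  -0.001  0.001]
pos [ 534.7 -134.2   19.9] F [ 0.9 -0.  -0.2] t 21.9
peg 0.89 [497.9 -40.   57.4]
peg 0.88 [ 530.7 -170.    60.2]
```

View pics/w20.png

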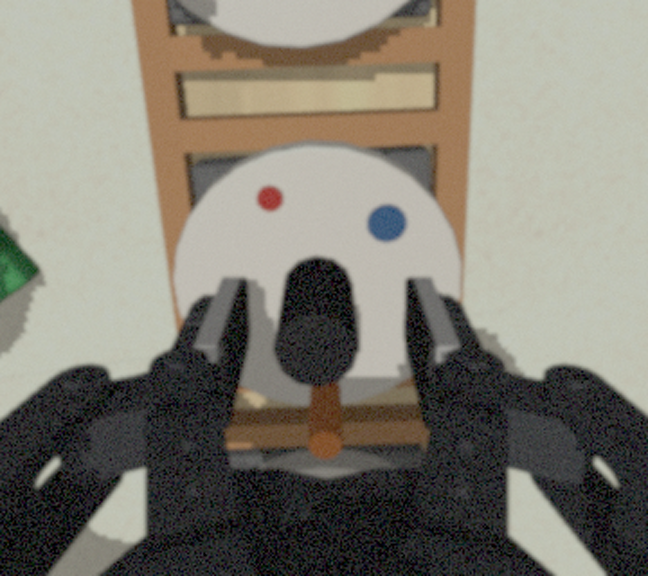

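View pics/s20.png

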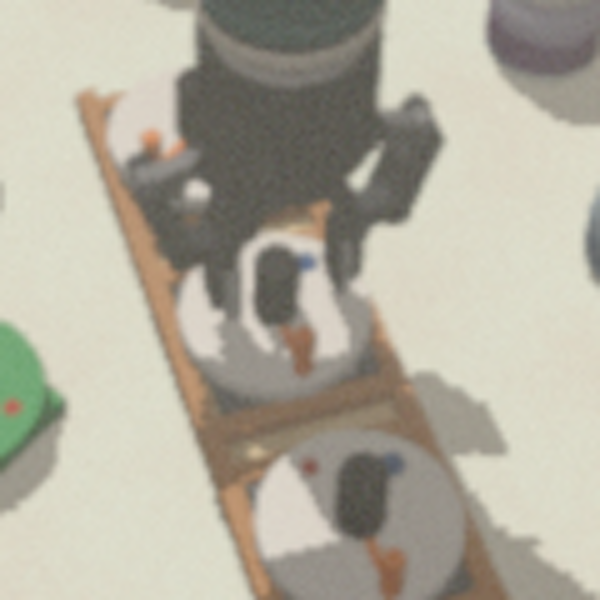

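The knob stands between the pads, at (318,320) against a pad centre of about 326. I'll shift slightly, go lower and close.

>>> step_arm([
  [0, 0.08, -0.04, 0, 0, 0, 45],
  [0, 0.08, 0, 0, 0, 0, 45],
  [0, 0, 0, 0, 0, 0, 30],
  [0, 0, 0, 0, 0, 0, 15],
  [0, 0, 0, 0, 0, 0, 15],
  [0, 0, 0, 0, 0, 0, 15],
  [0, 0, 0, 0, 0, 0, 15],
], force=60)

```text
t: 22.75
position: [532.0, -133.9, 11.2]
tool_rot: [0.5, -0.5, 0.5, -0.5]
wrist_force: [-1.2, 1.6, 3.0]
width: 20.8
```

```bash
python3 - <<'E'
from h import *
go([533,-134,150],0)
f,s=wcrop('w21',(100,420,100,460),1.8)
E
```

```text
pos [ 532.  -133.9   11.2] F [-1.2  1.6  3. ] w 20.8 t 22.75
tool shift units [ 2.000e-03 -2.777e+00  2.000e-02]
turn units [ 0.001 -0.002 -0.001]
pos [ 532.  -133.9   11.2] F [-1.2  1.6  3. ] t 22.75
peg 0.74 [494.6 -41.2  57.4]
peg 0.73 [ 531.1 -168.    59.4]
```

View pics/w21.png

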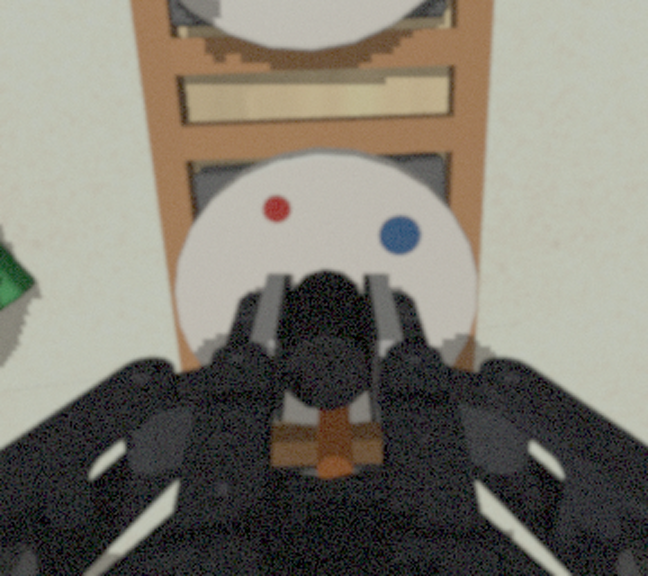

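The knob is held at 20.8 mm opening. Lifting gently.

>>> step_arm([
  [0, 0, 0, 0, 0, 0, 15],
  [0, -0.1, 0, 0, 0, 0, 15],
  [0, -0.2, 0, 0, 0, 0, 15],
  [0, -0.3, 0, 0, 0, 0, 15],
  [0, -0.5, 0, 0, 0, 0, 15],
  [0, -0.5, 0, 0, 0, 0, 15],
  [0, -0.5, 0, 0, 0, 0, 15],
  [0, -0.4, 0, 0, 0, 0, 15],
  [0, -0.3, 0, 0, 0, 0, 15],
  [0, 0, 0, 0, 0, 0, 15],
], force=80)

```text
t: 23.85
position: [533.5, -134.2, 153.5]
tool_rot: [-0.501, 0.499, -0.499, 0.501]
wrist_force: [0.7, -0.5, -5.0]
width: 20.1
```

```bash
python3 - <<'E'
from h import *
f=shot('side','s22'); 
for d in robot.tip_of('turntable_b','side'): print('tt',round(d['p'],2),w(f,d['location']).round(1))
for d in robot.tip_of('bin','side'): print('bin',round(d['p'],2),w(f,d['location']).round(1))
f=shot('top','t22')
for d in robot.tip_of('bin','top'): print('bin',round(d['p'],2),w(f,d['location']).round(1))
for d in robot.regions_of('bin','top')[:1]:
    ys,xs=np.nonzero(d['region']); print(xs.min(),xs.max(),ys.min(),ys.max())
    hull=cv2.convexHull(np.c_[xs,ys].astype(np.float32)); q=cv2.approxPolyDP(hull,6,True).reshape(-1,2); print([ray(f,u,70).round(0) for u in q])
go([470,329,150],0)
f=shot('wrist','w22')
E
```

```text
tt 0.84 [ 534.  -134.2  152.2]
tt 0.76 [522.5 -18.3   2.7]
tt 0.64 [ 383.3 -135.5   -2.2]
tt 0.63 [ 536.2 -250.3    5. ]
tt 0.6 [ 5.687e+02  1.443e+02 -1.000e-01]
bin 0.59 [468.7 327.2  -1.4]
bin 0.92 [4.693e+02 3.304e+02 3.000e-01]
92 177 199 275
[array([550., 218.,  70.]), array([372., 225.,  70.]), array([377., 424.,  70.]), array([563., 419.,  70.])]
pos [ 531.4 -133.7  150.1] F [ 0.7 -0.5 -5. ] w 20.5 t 24.15
tool shift units [-9.254e+00  4.000e-03 -1.229e+00]
turn units [ 0.015 -0.002  0.   ]
```

View pics/s22.png

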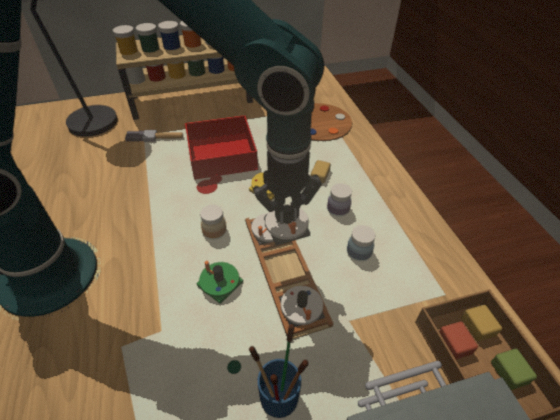

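View pics/w22.png

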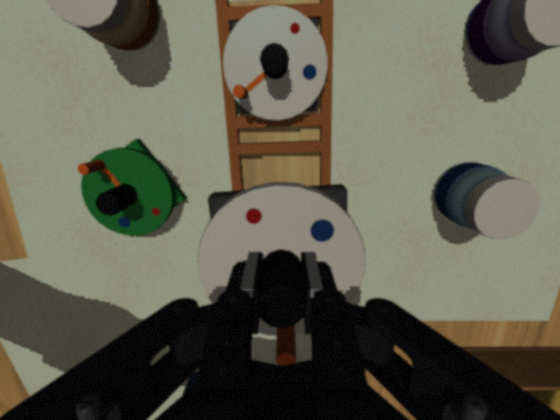

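Lifted: the side view shows the middle bay empty at (287,268) and the turntable hanging level. Moving over the bin centre, about (470,328).

>>> step_arm([
  [-0.4, 0, -0.12, 0, 0, 0, 15],
  [-0.7, 0, -0.12, 0, 0, 0, 15],
  [-0.85, 0, -0.12, 0, 0, 0, 15],
  [-0.85, 0, -0.12, 0, 0, 0, 15],
  [-0.85, 0, -0.12, 0, 0, 0, 15],
  [-0.85, 0, -0.12, 0, 0, 0, 15],
  [-0.85, 0, -0.12, 0, 0, 0, 15],
  [-0.85, 0, -0.12, 0, 0, 0, 15],
  [-0.85, 0, -0.12, 0, 0, 0, 15],
  [-0.85, 0, -0.12, 0, 0, 0, 15],
])

```text
t: 25.2
position: [471.6, 262.6, 150.7]
tool_rot: [-0.5, 0.5, -0.5, 0.5]
wrist_force: [1.4, -0.3, -4.7]
width: 20.2
```

>>> step_arm([
  [-0.8, 0, -0.03, 0, 0, 0, 15],
  [-0.4, 0, 0, 0, 0, 0, 15],
  [-0.12, 0, 0, 0, 0, 0, 15],
  [0, 0, 0, 0, 0, 0, 15],
  [0, 0, 0, 0, 0, 0, 15],
])

```text
t: 25.7
position: [471.2, 324.8, 150.8]
tool_rot: [-0.499, 0.5, -0.5, 0.501]
wrist_force: [0.2, -1.0, -4.3]
width: 20.3
```

```bash
python3 - <<'E'
from h import *
go([470,328,150],0)
f=shot('wrist','w23')
f=shot('top','t23')
for d in robot.tip_of('turntable_b','top'): print('tt',round(d['p'],2),w(f,d['location']).round(1))
for d in robot.tip_of('bin','top'): print('bin',round(d['p'],2),w(f,d['location']).round(1))
f=shot('side','s23')
for d in robot.tip_of('turntable_b','side'): print('tt',round(d['p'],2),w(f,d['location']).round(1))
for d in robot.tip_of('bin','side'): print('bin',round(d['p'],2),w(f,d['location']).round(1))
E
```

```text
pos [471.2 324.8 150.8] F [ 0.2 -1.  -4.3] w 20.3 t 25.7
tool shift units [-0.064  0.016 -0.024]
turn units [ 0.002 -0.021  0.011]
tt 0.92 [ 376.1 -131.5   -1.3]
tt 0.86 [523.  -19.9   6.9]
tt 0.72 [ 533.5 -247.1    4.5]
tt 0.63 [470.4 322.2 145.7]
tt 0.6 [ 5.643e+02  1.426e+02 -5.000e-01]
bin 0.59 [468.4 329.2  -1.4]
tt 0.86 [569.4 144.2   0.8]
tt 0.79 [522.  -16.3   5.5]
tt 0.76 [472.7 326.8 146.4]
tt 0.76 [ 384.8 -133.4   -3.3]
tt 0.69 [ 535.9 -248.4    4.9]
bin 0.72 [470.6 325.3  -5. ]
```

View pics/w23.png

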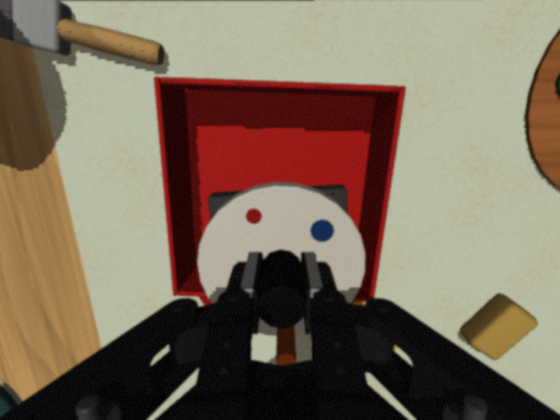

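View pics/s23.png

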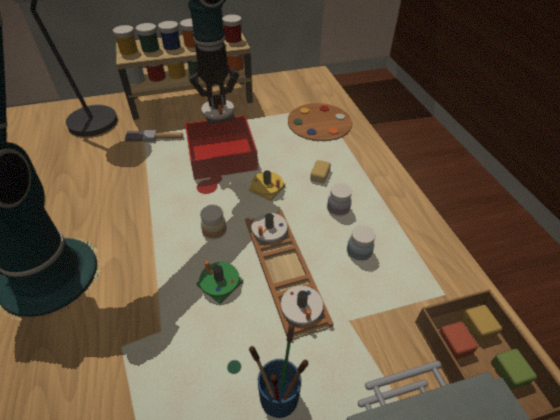

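Centred over the bin (wrist view: rim corners (157,80) and (404,88)). Lowering.

>>> step_arm([
  [-0.05, 0.2, -0.02, 0, 0, 0, 15],
  [0, 0.4, 0, 0, 0, 0, 15],
  [0, 0.5, 0, 0, 0, 0, 15],
  [0, 0.5, 0, 0, 0, 0, 15],
  [0, 0.5, 0, 0, 0, 0, 15],
  [0, 0.35, 0, 0, 0, 0, 15],
  [0, 0.2, 0, 0, 0, 0, 15],
  [0, 0.08, 0, 0, 0, 0, 15],
  [0, 0, 0, 0, 0, 0, 15],
  [0, 0, 0, 0, 0, 0, 15],
])

```text
t: 27.05
position: [470.4, 330.0, 15.3]
tool_rot: [0.5, -0.499, 0.5, -0.5]
wrist_force: [-0.4, 0.5, -3.3]
width: 20.2
```

```bash
python3 - <<'E'
from h import *
go([470,328,10],0)
f=shot('wrist','w24')
E
```

```text
pos [470.4 330.   15.3] F [-0.4  0.5 -3.3] w 20.2 t 27.05
tool shift units [ 0.041  0.107 -0.007]
turn units [-0.009 -0.001 -0.007]
```

View pics/w24.png

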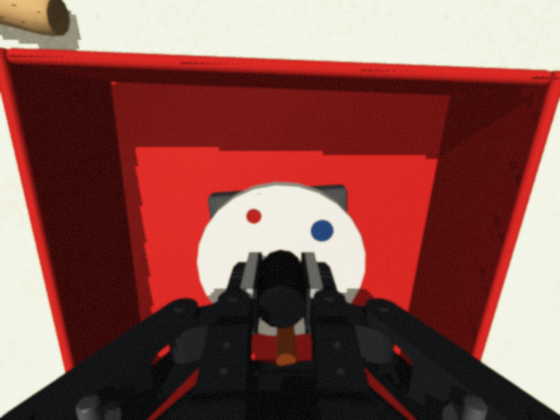

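Still about 5 mm above the floor by the numbers. Lowering in small steps until contact.

>>> step_arm([
  [0, 0.04, 0, 0, 0, 0, 15],
  [0, 0.04, 0, 0, 0, 0, 15],
  [0, 0, 0, 0, 0, 0, 15],
  [0, 0, 0, 0, 0, 0, 15],
])

```text
t: 27.5
position: [469.7, 329.7, 10.6]
tool_rot: [0.5, -0.5, 0.5, -0.5]
wrist_force: [-0.1, 0.4, -4.7]
width: 20.2
```

>>> step_arm([
  [0, 0.03, 0, 0, 0, 0, 15],
  [0, 0, 0, 0, 0, 0, 15],
  [0, 0, 0, 0, 0, 0, 15],
])

```text
t: 27.8
position: [469.9, 329.7, 10.2]
tool_rot: [0.5, -0.5, 0.5, -0.5]
wrist_force: [-3.0, -1.3, 5.4]
width: 20.1
```

Contact: the vertical force went from −4.7 to +5.4 N, so it stands on the floor. Opening and rising.

>>> step_arm([
  [0, 0, 0, 0, 0, 0, 25],
  [0, 0, 0, 0, 0, 0, 45],
  [0, 0, 0, 0, 0, 0, 45],
  [0, 0, 0, 0, 0, 0, 45],
  [0, -0.2, 0, 0, 0, 0, 45],
  [0, -0.6, 0, 0, 0, 0, 45],
  [0, -0.8, 0, 0, 0, 0, 45],
  [0, -0.8, 0, 0, 0, 0, 45],
  [0, -0.8, 0, 0, 0, 0, 45],
  [0, -0.8, 0, 0, 0, 0, 45],
])

```text
t: 28.8
position: [469.7, 329.3, 211.4]
tool_rot: [-0.5, 0.5, -0.5, 0.5]
wrist_force: [-0.0, 0.9, 0.0]
width: 45.0
```

```bash
python3 - <<'E'
from h import *
f,s=wcrop('w25',(0,420,0,560),1.4)
for d in robot.tip_of('turntable_b','wrist'): print('tt',round(d['p'],2),wristw(f,s,d['location']).round(1))
for d in robot.tip_of('bin','wrist'): print('bin',round(d['p'],2),wristw(f,s,d['location']).round(1))
f=shot('top','t25')
for n in ['turntable_b','peg_b','bin','jar_teal','jar_violet','jar_ochre','sponge','brush_pot']:
  for d in robot.tip_of(n,'top'):
    if d['p']>.5: print('top',n,round(d['p'],2),w(f,d['location']).round(1))
f=shot('side','s25')
for n in ['turntable_b','peg_b']:
  for d in robot.tip_of(n,'side'): print('side',n,round(d['p'],2),w(f,d['location']).round(1))
E
```

```text
pos [469.7 329.3 211.4] F [-0.   0.9  0. ] t 28.8
peg 0.93 [471.6 290.7  56.7]
top turntable_b 0.9 [470.5 326.6   9.1]
top turntable_b 0.82 [525.2 -20.    6.8]
top turntable_b 0.76 [ 379.5 -133.     1.7]
top turntable_b 0.6 [563.3 145.   -1.8]
top turntable_b 0.56 [ 531.9 -247.8    5.4]
top peg_b 0.77 [ 532.3 -286.4   60.2]
top peg_b 0.73 [356.3 -97.5  53.5]
top peg_b 0.67 [583.4 120.2  51.1]
top peg_b 0.66 [472.  295.2  56.7]
top peg_b 0.56 [494.7 -41.   57.6]
top bin 0.74 [467.2 329.2  -4.9]
top jar_teal 0.82 [ 720.6 -139.     1.7]
top jar_violet 0.96 [724.8  21.3   1. ]
top jar_ochre 0.96 [390.7  29.   -1.9]
top jar_ochre 0.7 [522.4 -22.2   4.9]
top sponge 0.69 [726.8 160.3   2.3]
top brush_pot 0.67 [ 438.1 -412.5    1.8]
top brush_pot 0.67 [493.7 -38.4  56.9]
side turntable_b 0.89 [468.4 333.5   5.2]
side turntable_b 0.74 [ 538.3 -251.2    3.2]
side turntable_b 0.67 [ 382.5 -133.6   -1.6]
side turntable_b 0.62 [523.8 -17.5   5.8]
side turntable_b 0.58 [566.4 143.4  -2.1]
side peg_b 0.88 [ 362.2 -104.6   54. ]
side peg_b 0.85 [587.2 120.   48.6]
side peg_b 0.72 [474.2 292.4  55.7]
side peg_b 0.68 [499.2 -42.9  54.4]
side peg_b 0.57 [ 538.3 -286.9   59.4]
```

View pics/w25.png

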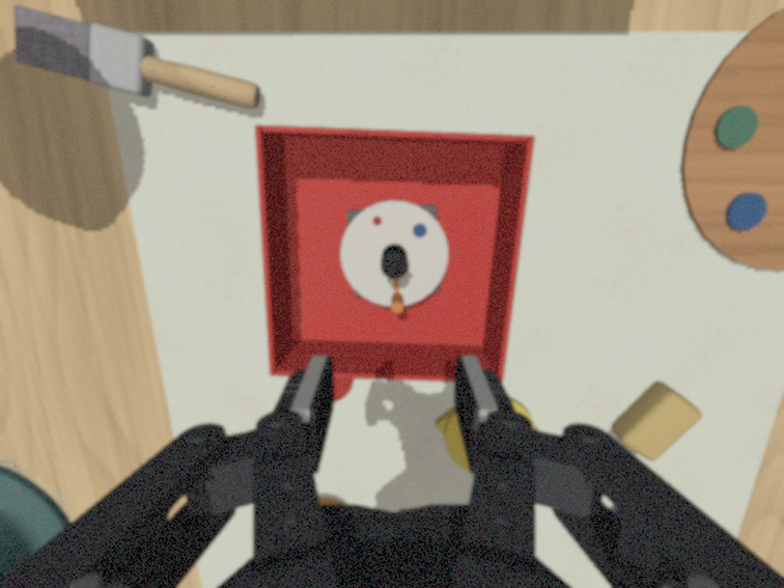

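View pics/s25.png

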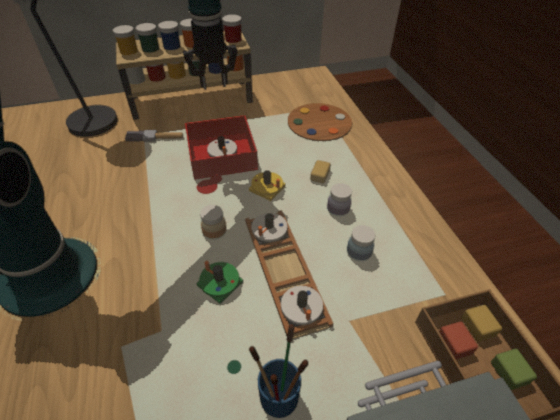

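The wrist view shows it upright and centred in the bin at (395,253). The other two are in their bays and the bystanders haven't moved. Handing in.

```bash
python3 -c "
from plant import robot
print(robot.sign_off())"
```

```text
the job is handed in; nothing more can be done
None
```

I tried all three turntables in their bays; the middle one binds. I lifted it out by its knob, stood it on the floor of the red bin and handed the job in at about 29 s. The hand-in gave no verdict.

**How they ran:**
- **Middle:** it needed a steady 5 N or so at the peg, turned about 105° and stayed exactly where the push ended.
- **Right:** it turned about 100° with under 1 N. I pushed it slowly and saw almost no run-on, so the low force is what shows it runs freely.
- **Left:** it turned about 130° with under 1 N and ran on after the push.

**Last checks:** The three cameras show the middle turntable upright near the bin centre, at about (470, 329) mm, with its underside at about 5–9 mm. The other two read within about 4 mm of where they started, and the jars, sponge and brush pot within about 6 mm; both are about the size of the measuring error. The gripper was open and about 200 mm above the bin.

**What disagreed:** The finger pads end about 26–28 mm above the stated TCP. My first pass went over the middle peg without touching it, so I probed down and reset the heights for the pushes and the grasp.

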